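Tube bar pockets up in the V-block

ROBOT

A 6-joint arm with a two-finger parallel gripper is mounted at the origin on the work surface. World frame = base frame: x ahead of the robot, y to its left, z up, the work surface at z = 0. Lengths are in m, angles in degrees, forces in N, time in s.
With the tool pointing down it reaches from about 0.35 to 0.875 m from the base axis. Payload 4.2 kg.
Tool frame: the origin (TCP) lies on the centre line of the jaws, within the pads' length; the fingertips stand tip_reach ahead of it and the grasp point (between the pads) is the TCP (tip_reach is the distance from the TCP to the fingertips, in m); z points along the fingers, y is the line along which they close (so a half turn about z gives the same grasp; the last joint's range is limited). The gripper opens to 87 mm and grips with 3 to 60 N. Pads are 19 mm wide; open, the fingers measure 117 mm over their backs; the gripper's body (75 mm by 190 mm) begins 51 mm behind the grasp point.
Start: joints at [80.248, 22.042, 0.453, 0, -68.411, -14.817], TCP at [0.26, 0.568, 0.242] pointing down, gripper open.
Joint ranges: [-179.83, 179.83], [-69.29, 118.12], [-61.27, 80.66], [-181.25, 117.63], [-171.15, -9.14], [-177.46, 177.46]. Speed limits (degrees/s): [159.86, 159.86, 180, 180, 180, 180].

INTERFACE

Orientations are given as a 3x3 rotation matrix whose columns are the frame's x, y, z axes.
In Python, from station import sense, capture, finish_job, tip_reach gives the robot as it stands.
- The arm moves only by the tool arm_command, never from a script. Its argument "deltas" is a list of rows, each a list of 7 numbers: the turn, a rotation vector about the tool's x, y, z in rad, then the shift along the tool's x, y, z in cm, then the closure, from -1 (fully open) to 1 (shut), so that 0 is half open. In form: [[rx, ry, rz, dx, dy, dz, hand], ...]. A call has 1 to 8 rows; each row is the pose to reach, as a shift and turn from the pose commanded when the call began, along the tool's axes at that moment; what a row does not reach only later rows make up. A row lasts 1/12 s, in which the tool goes at most 41.7 mm and 7.16 degrees, less where a joint would pass 70% of its speed; a pose out of reach is approached as far as the arm can. A call with a gripper value outside its range is refused whole. The fingers move at their own pace and stop on an object; the grip force is fixed at half the most. Time passes only in rows, so rows that repeat a pose let the fingers close. It gives the time, the measured TCP pose, the force, the opening and the grip force at its end, in the units of the state.
- sense(): the state, without advancing time (a new reading comes with each control period).
- capture(name): name is "side" or "top" or "wrist"; returns a dict with "pixels" (384x512x3 uint8, blue, green, red), "fovy" (degrees; the focal length in pixels is half the picture's height over the tangent of half this angle, whatever the lens; pixels are square), "cx", "cy" (the principal point, pixels), "rvec" (rotation vector, rad) and "tvec" (3), from world to camera coordinates, as OpenCV has them. Camera axes: x right, y down, z forward; pixel columns grow to the right and rows downward; lengths in m; the calibration is good to about 2 mm. A picture is of the moment at which its call begins. There is no depth.
- finish_job(): hands the job in; it is judged then, once.
The state is a dict: "time_s": time; "joints": joint angles; "joint_velocities": joint speeds; "effort": joint torques, N m; "tcp_pos": TCP position; "ee_rot": TCP orientation; "wrist_force": force on the tool from outside, world axes, zero at the start; "moment": the same for the moment, N m; "gripper_width": opening from 0.0 (shut) to 1.0 (fully open); "gripper_force": force on a finger pad.
Only numpy, scipy, OpenCV 4.12 (cv2) and the standard library are available. Lean on these libraries where they do the work, as an engineer would, in place of code of your own. Each camera call takes 0.05 s, during which the arm holds its last target. There are 200 camera calls.

TASK

Take the round aluminium tube bar out of the low steel drying rack and lay it in the two white V-blocks of the loading stand, centred, with its four tube pockets facing straight up ready for loading, and let go of it. It lies in the rack with the pockets turned away underneath, too far round for one grip: set it down in the V-blocks and take it again to roll it the rest of the way. Do not drop the bar on the bench, and leave the other things on the bench where they are.

Things in the scene. Friction and masses are not known exactly. Their poses are not given: they have to be found in the camera images.
- bar: The tube bar: plain aluminium round bar, 32 mm diameter, 200 mm long, 0.3 to 0.55 kg. Origin at its middle, on its axis. Body z runs along the bar, body x points out of the side with the pockets: they are up when x points up. The middle (z -28 to 28 mm) is round and plain: grip it here, across. The ends are alike, either way round will do. Friction holds it at whatever roll it is let go.
- bar_pockets (a point): A point on the bar's pocket side, in the plane of the flats, 12 mm from the bar's middle along body x. From 28 to 60 mm either side of the middle a flat is milled 12 mm from the axis, with two dark round pocket mouths (10 mm) in each flat, all four facing the same way. The last 40 mm at each end are fully round and lie in the Vs.
- rack: The low steel drying rack, fixed. Origin at the middle of its underside. At first the bar lies in it along the rack's y, over the origin, its axis 48 mm above the bench. Two V plates 8 mm thick, 52 mm wide, 45 mm high at y = -75 and 75 mm on a base 72 x 190 x 6 mm. Open between the V plates, but too low for steeply tilted grips.
- stand: The loading stand, fixed: two white V-blocks on a grey base 80 x 190 x 10 mm. Origin at the middle of its underside. V-blocks at y = -75 and 75 mm, 14 mm thick along y, 60 mm wide, tops 82 mm up; the 90 degree Vs run along y. Open between them down to the base: the bar can be gripped at its middle with the hand tilted about the bar by up to 45 degrees either way.
- stand_axis (a point): Where the bar's middle is when it lies centred in the Vs: 85 mm above the middle of the stand's underside. y runs along the Vs, z up.
- dish: Bystander, leave alone: glass dish, 86 mm across, 14 mm high. Origin at the middle of its underside.
- marker: Bystander, leave alone: white marker pen with black cap, 130 mm. Origin at the middle of its underside.
- tipbox: Bystander, leave alone: pipette tip box, 118 x 83 x 58 mm. Origin at the middle of its underside.
- bottle_a: Bystander, leave alone: glass bottle with blue cap, 68 mm across, 125 mm high. Origin at the middle of its underside.
- bottle_b: Bystander, leave alone: glass bottle with blue cap, 68 mm across, 105 mm high. Origin at the middle of its underside.
- roll: Bystander, leave alone: roll of paper tape, 64 mm across, 24 mm high. Origin at the middle of its underside.
- beaker: Bystander, leave alone: small glass beaker, 60 mm across, 60 mm high. Origin at the middle of its underside.
Things that resemble listed ones, but are neither listed nor needed, are in the scene too. Of the things shaped like the part that bears bar, the aluminium one is meant. Leave any pink look-alike of the stand alone.

How it is judged:
By the outcome, as a careful person would: the job done as asked, in the order asked, and still so for the second after the job is handed in, with the robot touching nothing.
It also fails if it takes over 72 s, if anything falls off the work surface, if the arm or the gripper's body presses on something with over 40 N, if the wrist force passes 120 N, or if a joint passes its speed limit or range.

## Working session

There is one attempt and no reset: what is moved stays moved. The work goes in short steps, Python scripts to look and compute and a tool call to move; the robot and the scene stay as the last step left them, time stands still between calls to the robot, and variables do not carry over. Pictures are saved under pics/ and viewed, at most 10 in all, crops included, and the job is handed in when it is done.

Besides the shell and the picture viewer there is one more tool, called after "Emit:" by a JSON object that holds its "api" and its "payload". arm_command: Moves the arm, as the interface text tells. Its arguments: {"type":"object","properties":{"deltas":{"type":"array"}},"required":["deltas"]}

```bash
mkdir -p pics; ls; python3 - <<'E'
from station import *
import cv2
print(sense(), tip_reach)
for n in ["side","top"]:
    c=capture(n); cv2.imwrite(f"pics/{n}0.png",c["pixels"]); print(n,{k:v for k,v in c.items() if k!="pixels"})
E
```

```text
pics
{'time_s': 0.0, 'joints': array([ 8.02489047e+01,  2.20887402e+01,  3.79553472e-01, -3.01739769e-02,
       -6.84107506e+01, -1.48192495e+01]), 'joint_velocities': array([-0.04433463, -0.00547334,  0.02155994, -0.077236  ,  0.08134626,
       -0.05968961]), 'effort': array([-4.83746098e-04, -3.90658808e+01,  1.87399828e+01,  4.21967983e+00,
        1.09997785e-02, -1.94762442e-04]), 'tcp_pos': array([0.25959627, 0.56791383, 0.24047624]), 'ee_rot': array([[ 9.09370669e-01, -4.15985921e-01, -8.37145373e-04],
       [-4.15986759e-01, -9.09368515e-01, -1.98007234e-03],
       [ 6.24085705e-05,  2.14886110e-03, -9.99997689e-01]]), 'wrist_force': array([-0.23563833, -0.27128837, -0.6186243 ]), 'moment': array([ 0.0269733 ,  0.01017952, -0.01082871]), 'gripper_force': 0.0, 'gripper_width': 1.0004568588546174} 0.019
side {'fovy': 56.532159272433205, 'cx': 254.84434765324445, 'cy': 190.8544250856774, 'rvec': array([ 2.33683892, -0.8493298 ,  0.30400198]), 'tvec': array([-0.45379924,  0.34247665,  0.79626791])}
top {'fovy': 52.042039469109426, 'cx': 252.42005475379676, 'cy': 193.76259449171064, 'rvec': array([ 2.1749245 , -2.13070648,  0.17403625]), 'tvec': array([-0.026496  ,  0.58048982,  1.02431151])}
```

View pics/top0.png

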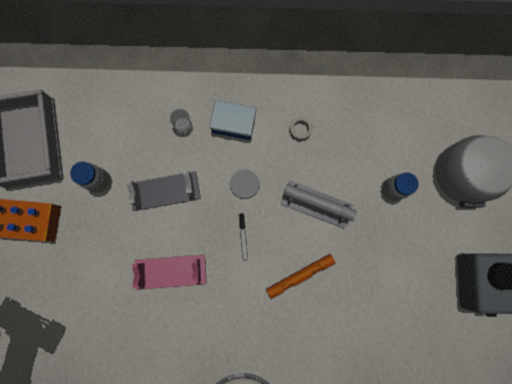

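View pics/side0.png

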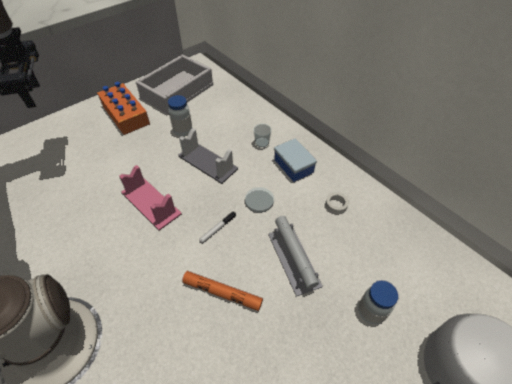

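```bash
cat > h.py <<'E'
import numpy as np, cv2
from station import *
def cam(n):
    c=capture(n); f=192/np.tan(np.radians(c["fovy"]/2))
    K=np.array([[f,0,c["cx"]],[0,f,c["cy"]],[0,0,1]]); R=cv2.Rodrigues(c["rvec"])[0]
    return c["pixels"],K,R,np.array(c["tvec"]).ravel()
def ray(c,uv):
    _,K,R,t=c; d=R.T@np.linalg.solve(K,[uv[0],uv[1],1.]); return -R.T@t,d
def onplane(c,uv,z):
    o,d=ray(c,uv); return o+d*(z-o[2])/d[2]
def proj(c,P):
    _,K,R,t=c; q=K@(R@np.asarray(P,float)+t); return q[:2]/q[2]
def tri(c1,u1,c2,u2):
    o1,d1=ray(c1,u1);o2,d2=ray(c2,u2);d1/=np.linalg.norm(d1);d2/=np.linalg.norm(d2)
    s=np.linalg.lstsq(np.c_[d1,-d2],o2-o1,rcond=None)[0]; a=o1+s[0]*d1;b=o2+s[1]*d2
    return (a+b)/2,np.linalg.norm(a-b)
E
python3 - <<'E'
from h import *
T=cam("top");S=cam("side")
def crop(c,x,y,w,h): return cv2.resize(np.clip(c[0][y:y+h,x:x+w]*1.5,0,255).astype('uint8'),(400,300),interpolation=cv2.INTER_CUBIC)
m=np.vstack([np.hstack([crop(T,270,165,100,75),crop(T,115,155,100,75)]),np.hstack([crop(S,240,210,100,75),crop(S,160,120,100,75)])])
cv2.imwrite("pics/m.png",m)
E
```

```text
(no output)
```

View pics/m.png

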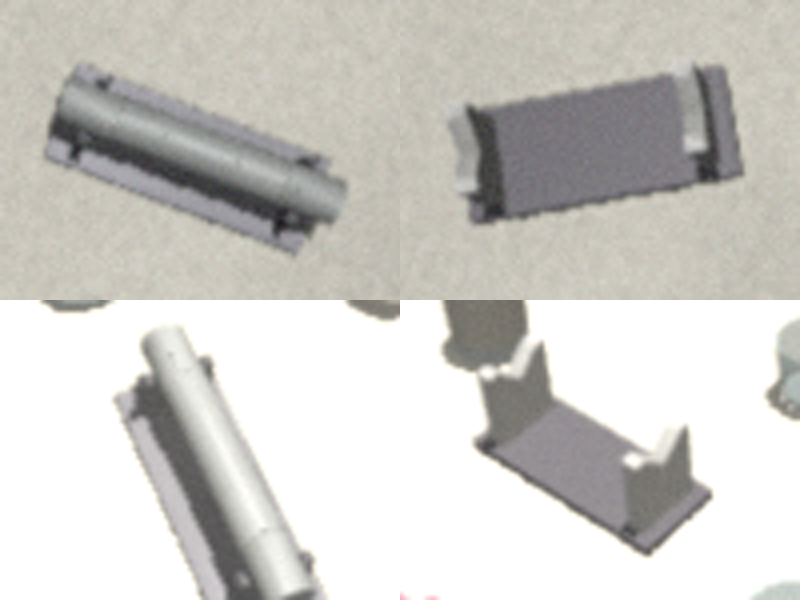

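```bash
python3 - <<'E'
from h import *
T=cam("top");S=cam("side")
a=onplane(T,(195.5,171.5),.01);b=onplane(T,(200.75,198.75),.01);c=onplane(T,(133,210.5),.01)
print("stand",(a+c)/2,np.linalg.norm(a-b),np.linalg.norm(b-c),np.degrees(np.arctan2(*(b-c)[1::-1])))
# side: base near corners: left (478,443),(648,553),(712,492) in montage
f=lambda x,y:(160+(x-400)/4,120+(y-300)/4)
a,b,c=[onplane(S,f(*p),.01) for p in[(476,442),(648,548),(712,490)]]
print("standS",(a+c)/2,np.linalg.norm(a-b),np.linalg.norm(b-c),np.degrees(np.arctan2(*(b-a)[1::-1])))
a=onplane(T,(285,193),.048);b=onplane(T,(355.5,214.5),.048)
print("bar",a,b,(a+b)/2,np.linalg.norm(a-b),np.degrees(np.arctan2(*(b-a)[1::-1])))
a,b,c=[onplane(T,(270+x/4,165+y/4),.006) for x,y in[(78,64),(46,157),(298,255)]]
print("rack",(a+c)/2,np.linalg.norm(a-b),np.linalg.norm(b-c),np.degrees(np.arctan2(*(b-c)[1::-1])))
E
```

```text
stand [0.58860886 0.23022355 0.01      ] 0.07896310602837037 0.18921394897282084 -78.79042237098581
standS [0.58939927 0.22815832 0.01      ] 0.1835135983720911 0.0759559838452685 -77.62247195873427
bar [ 0.584114   -0.10251557  0.048     ] [ 0.52978571 -0.29284193  0.048     ] [ 0.55694986 -0.19767875  0.048     ] 0.19792848777082847 -105.9312924584566
rack [ 0.55925867 -0.19610294  0.006     ] 0.07015962623451921 0.1876060191360322 69.77142358234428
```

```bash
python3 - <<'E'
from h import *
T=cam("top")
u=np.array([np.cos(np.radians(-78.5)),np.sin(np.radians(-78.5))]);n=np.array([-u[1],u[0]])
for nm,uv,z in [("pinkV top",(205,256),.082),("pinkVr2",(134,261),.082),("pink base",(205,255),.01),("beaker top",(180,117),.06),("beaker base",(182,133),.0),("bottleA cap",(83,173),.125),("bottleAbase",(95,190),0),("tip",(222,137),0),("roll",(300,139),0),("dish",(245,198),0),("botB",(403,185),.1)]:
    p=onplane(T,uv,z); d=(p[:2]-[.589,.229]); print(nm,p.round(3),"along,perp",(d@u).round(3),(d@n).round(3))
E
```

```text
pinkV top [0.412 0.104 0.082] along,perp 0.088 -0.198
pinkVr2 [0.396 0.283 0.082] along,perp -0.091 -0.178
pink base [0.414 0.111 0.01 ] along,perp 0.081 -0.195
beaker top [0.786 0.188 0.06 ] along,perp 0.08 0.185
beaker base [0.759 0.191 0.   ] along,perp 0.071 0.159
bottleA cap [0.612 0.411 0.125] along,perp -0.174 0.059
bottleAbase [0.588 0.427 0.   ] along,perp -0.194 0.039
tip [0.75  0.076 0.   ] along,perp 0.183 0.128
roll [ 0.75  -0.149  0.   ] along,perp 0.403 0.082
dish [0.575 0.005 0.   ] along,perp 0.216 -0.059
botB [ 0.604 -0.403  0.1  ] along,perp 0.623 -0.111
```

Emit:
{"api": "arm_command", "payload": {"deltas": [[0,0,0,0,0,-4,-0.2],[0,0,-0.12,0,0,-6,-0.2],[0,0,-0.12,0,0,-6,-0.2]]}}

```text
time_s: 0.6
tcp_pos: [0.2609, 0.5705, 0.3076]
ee_rot: [[0.954, -0.3, 0.004], [-0.3, -0.954, 0.01], [0.001, -0.011, -1.0]]
wrist_force: [-0.7, 0.9, 1.4]
gripper_width: 0.852
gripper_force: 0.0
```

```bash
cat >> h.py <<'E'
from scipy.spatial.transform import Rotation as Ro
def rot(phi,t=0):
    c,s=np.cos(np.radians(phi)),np.sin(np.radians(phi))
    return np.array([[c,s,0],[s,-c,0],[0,0,-1.]])@Ro.from_euler('x',t,degrees=True).as_matrix()
def go(p,phi,t=0,fromp=None,fromR=None):
    s=sense(); R=s["ee_rot"] if fromR is None else fromR; q=s["tcp_pos"] if fromp is None else np.array(fromp)
    print("rot",Ro.from_matrix(R.T@rot(phi,t)).as_rotvec().round(3),"cm",(R.T@(np.array(p)-q)*100).round(2))
E
python3 -c "
from h import *
go([.557,-.197,.24],-108)"
```

```text
rot [-0.009  0.008  1.58 ] cm [51.26 64.41  6.12]
```

Emit:
{"api": "arm_command", "payload": {"deltas": [[0,0,0.1,4,5,0,-0.2],[0,0,0.2,7,9,0,-0.2],[0,0,0.4,15,19,0,-0.2],[0,0,0.6,20,25,0,-0.2],[0,0,0.8,25,32,1,-0.2],[0,0,1,30,38,2,-0.2],[0,0,1.2,40,50,3,-0.2],[0,0,1.4,50,64,4,-0.2]]}}

```text
time_s: 1.27
tcp_pos: [0.377, 0.2546, 0.2916]
ee_rot: [[0.301, -0.954, 0.0], [-0.954, -0.301, 0.0], [-0.0, -0.0, -1.0]]
wrist_force: [1.0, -0.5, 0.1]
gripper_width: 0.602
gripper_force: 0.0
```

```bash
python3 -c "
from h import *
go([.557,-.197,.24],-108)"
```

```text
rot [-0.    0.    0.62] cm [48.49 -3.57  5.14]
```

Emit:
{"api": "arm_command", "payload": {"deltas": [[0,0,0.62,48.5,-3.6,5.1,-0.2],[0,0,0.62,48.5,-3.6,5.1,-0.2],[0,0,0.62,48.5,-3.6,5.1,-0.2],[0,0,0.62,48.5,-3.6,5.1,-0.2],[0,0,0.62,48.5,-3.6,5.1,-0.2],[0,0,0.62,48.5,-3.6,5.1,-0.2],[0,0,0.62,48.5,-3.6,5.1,-0.2],[0,0,0.62,48.5,-3.6,5.1,-0.2]]}}

```text
time_s: 1.93
tcp_pos: [0.5019, -0.0525, 0.2567]
ee_rot: [[-0.304, -0.953, 0.0], [-0.953, 0.304, 0.0], [-0.0, -0.0, -1.0]]
wrist_force: [0.5, 1.2, -0.8]
gripper_width: 0.599
gripper_force: 0.0
```

Emit:
{"api": "arm_command", "payload": {"deltas": [[0,0,0,15.4,-1.1,1.6,-0.2],[0,0,0,15.4,-1.1,1.6,-0.2],[0,0,0,15.4,-1.1,1.6,-0.2],[0,0,0,15.4,-1.1,1.6,-0.2],[0,0,0,15.4,-1.1,1.6,-0.2],[0,0,0,15.4,-1.1,1.6,-0.2],[0,0,0,15.4,-1.1,1.6,-0.2]]}}

```text
time_s: 2.52
tcp_pos: [0.4655, -0.2005, 0.2408]
ee_rot: [[-0.304, -0.953, 0.0], [-0.953, 0.304, 0.0], [-0.0, 0.0, -1.0]]
wrist_force: [1.2, 0.5, 1.1]
gripper_width: 0.594
gripper_force: 0.0
```

```bash
python3 -c "
from h import *
go([.557,-.197,.24],-108)
W=cam('wrist'); cv2.imwrite('pics/w1.png',W[0]); print(-W[2].T@W[3],W[2])
print(proj(W,[.557,-.197,.048]))"
```

```text
rot [0.    0.    0.005] cm [-3.11 -8.61  0.09]
[ 0.4413368  -0.2759052   0.38353895] [[-9.52566220e-01  3.04330987e-01  4.95901053e-04]
 [ 2.91117664e-01  9.10730717e-01  2.92950621e-01]
 [ 8.87023195e-02  2.79199232e-01 -9.56127443e-01]]
[180.77458029 201.49735922]
```

View pics/w1.png

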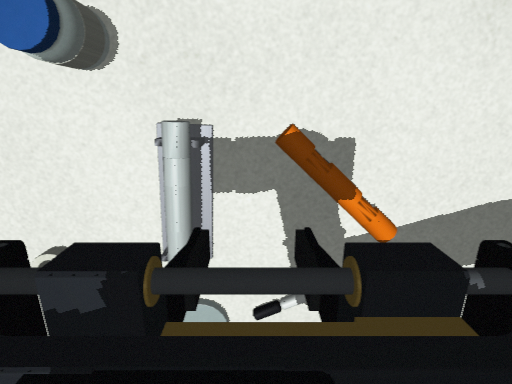

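```bash
python3 - <<'E'
from h import *
im=cv2.imread('pics/w1.png')
for r in (132,170,210,230): print(r,[tuple(map(int,p)) for p in im[r,154:216:2]])
E
```

```text
132 [(226, 233, 230), (199, 205, 199), (198, 191, 184), (198, 190, 184), (151, 153, 144), (179, 180, 171), (185, 187, 178), (201, 204, 192), (212, 215, 202), (219, 220, 210), (225, 226, 219), (219, 220, 208), (198, 198, 189), (172, 173, 165), (163, 164, 156), (146, 145, 138), (126, 127, 120), (89, 89, 84), (75, 72, 69), (76, 73, 70), (75, 71, 69), (75, 72, 70), (75, 72, 70), (169, 162, 158), (212, 203, 198), (213, 206, 200), (211, 202, 196), (209, 200, 194), (210, 202, 196), (111, 108, 104), (229, 237, 234)]
170 [(227, 234, 231), (228, 236, 233), (203, 210, 204), (184, 177, 172), (174, 168, 163), (150, 151, 144), (186, 188, 178), (197, 198, 188), (207, 209, 198), (222, 224, 215), (229, 231, 223), (221, 223, 212), (198, 199, 189), (187, 188, 178), (174, 175, 165), (157, 158, 150), (137, 138, 130), (115, 116, 109), (77, 76, 72), (77, 72, 71), (77, 73, 71), (74, 71, 68), (74, 72, 70), (74, 71, 69), (197, 190, 183), (200, 192, 186), (199, 191, 186), (196, 189, 182), (75, 72, 69), (67, 66, 64), (105, 112, 109)]
210 [(228, 236, 232), (230, 237, 234), (226, 233, 231), (210, 217, 213), (179,
[... 231 characters left out ...]
, (89, 90, 85), (71, 70, 67), (75, 71, 69), (76, 73, 70), (75, 69, 68), (76, 73, 70), (154, 147, 142), (186, 178, 174), (187, 179, 174), (186, 177, 174), (190, 181, 176), (141, 143, 139), (230, 238, 234)]
230 [(232, 240, 236), (234, 241, 238), (231, 238, 235), (228, 235, 232), (178, 176, 171), (173, 166, 161), (157, 156, 148), (176, 179, 169), (189, 191, 182), (197, 198, 188), (208, 209, 198), (219, 220, 209), (213, 216, 203), (190, 191, 181), (179, 180, 170), (167, 167, 158), (151, 151, 142), (129, 129, 122), (93, 95, 89), (49, 50, 46), (7, 5, 3), (7, 9, 5), (16, 12, 13), (23, 19, 21), (23, 21, 21), (25, 23, 24), (23, 21, 21), (49, 48, 47), (181, 174, 168), (111, 107, 105), (229, 236, 233)]
```

```bash
python3 - <<'E'
from h import *
W=cam("wrist"); T=cam("top")
P=[onplane(W,(c,r),.048) for c,r in((175.2,132),(176.7,170),(178.5,210),(179,230))]
print(np.round(P,4)); d=P[3]-P[0]; print(np.degrees(np.arctan2(d[1],d[0])))
e=onplane(W,(174.7,121.5),.06); print("far end",e)
u=np.array([np.cos(np.radians(-108)),np.sin(np.radians(-108)),0])
print("mid est", onplane(W,(174.7,121.5),.056)-.1*u)
# top-image silhouette of bar
g=cv2.cvtColor(T[0],cv2.COLOR_BGR2GRAY)
for p in(P[0]+0,P[3]): print(proj(T,p))
# profile along axis in top image
m=np.array([P[3][0],P[3][1],.064]); m[:2]=P[3][:2]
for s in (-.12,-.115,-.11,-.105,-.1,-.095,-.09,-.085,.085,.09,.095,.1,.105,.11,.115):
    q=np.array([.557,-.197,.064])+s*u; k=((q-P[3])[:2]@u[:2]); q=np.r_[P[3][:2]+k*u[:2],.064]
    uv=proj(T,q); print(s,q.round(3),uv.round(1),cv2.getRectSubPix(T[0],(1,1),tuple(map(float,uv)))[0,0])
E
```

```text
[[ 0.5327 -0.2753  0.048 ]
 [ 0.5475 -0.2341  0.048 ]
 [ 0.5641 -0.187   0.048 ]
 [ 0.5735 -0.162   0.048 ]]
70.19626274234739
far end [ 0.52573935 -0.28582475  0.06      ]
mid est [ 0.55768007 -0.19084759  0.056     ]
[348.99622382 213.29768173]
[306.97060925 197.37546319]
-0.12 [ 0.599 -0.084  0.064] [278.8 186.6] [105 112 113]
-0.115 [ 0.597 -0.089  0.064] [280.6 187.2] [ 94 101 103]
-0.11 [ 0.596 -0.094  0.064] [282.4 187.8] [87 93 96]
-0.105 [ 0.594 -0.099  0.064] [284.2 188.4] [86 92 94]
-0.1 [ 0.593 -0.103  0.064] [285.9 189. ] [86 92 96]
-0.095 [ 0.591 -0.108  0.064] [287.7 189.6] [83 91 93]
-0.09 [ 0.589 -0.113  0.064] [289.5 190.2] [87 94 97]
-0.085 [ 0.588 -0.118  0.064] [291.3 190.8] [90 96 97]
0.085 [ 0.535 -0.279  0.064] [352.1 211.7] [119 129 132]
0.09 [ 0.534 -0.284  0.064] [353.9 212.4] [118 125 129]
0.095 [ 0.532 -0.289  0.064] [355.7 213. ] [114 124 128]
0.1 [ 0.531 -0.294  0.064] [357.4 213.6] [117 126 129]
0.105 [ 0.529 -0.298  0.064] [359.2 214.2] [118 127 131]
0.11 [ 0.528 -0.303  0.064] [361.  214.8] [119 128 131]
0.115 [ 0.526 -0.308  0.064] [362.8 215.5] [120 128 133]
```

```bash
python3 -c "
from h import *
go([.5614,-.1945,.14],-109.8)
go([.5614,-.1945,.048],-109.8,0,[.5614,-.1945,.14],rot(-109.8))
for n in('side','top'):
  c=cam(n);print(n,-c[2].T@c[3])"
```

```text
rot [-0.     0.     0.039] cm [-3.36 -8.94 10.12]
rot [0. 0. 0.] cm [0.  0.  9.2]
side [ 0.19518857 -0.46988744  0.83568763]
top [4.25835541e-01 4.85594838e-04 1.09797468e+00]
```

Emit:
{"api": "arm_command", "payload": {"deltas": [[0,0,0.039,-3.4,-8.9,0,-0.2],[0,0,0.039,-3.4,-8.9,0,-0.2],[0,0,0.039,-3.4,-8.9,0,-0.2],[0,0,0.039,-3.4,-8.9,4,-0.2],[0,0,0.039,-3.4,-8.9,8,-0.2],[0,0,0.039,-3.4,-8.9,10,-0.2],[0,0,0.039,-3.4,-8.9,10,-0.2],[0,0,0.039,-3.4,-8.9,10,-0.2]]}}

```text
time_s: 3.43
tcp_pos: [0.5608, -0.1946, 0.1405]
ee_rot: [[-0.339, -0.941, -0.002], [-0.941, 0.339, -0.001], [0.001, 0.002, -1.0]]
wrist_force: [-0.4, 0.2, 0.4]
gripper_width: 0.599
gripper_force: 0.0
```

```bash
python3 - <<'E'
from h import *
go([.5614,-.1945,.048],-109.8)
W=cam('wrist'); print(proj(W,[.5614,-.1945,.064]))
im=np.clip(W[0].astype(float)*1.3,0,255).astype('uint8'); cv2.imwrite('pics/w2.png',im)
E
```

```text
rot [ 0.002 -0.001  0.   ] cm [-0.04 -0.07  9.25]
[250.81256457 210.45474544]
```

View pics/w2.png

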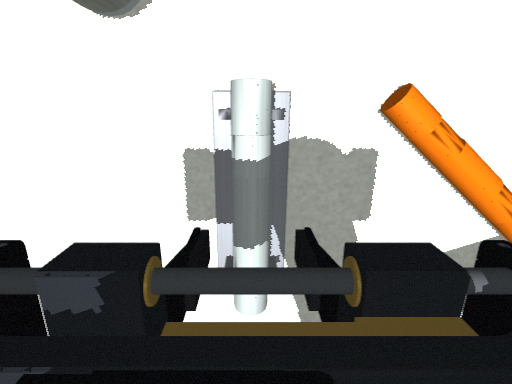

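```bash
python3 - <<'E'
from h import *
W=cam('wrist'); u=rot(-109.8)[:,0]
for s in(-.1,.1): print(proj(W,np.array([.5614,-.1945,.060])+s*u))
E
```

```text
[252.58849264 310.42350281]
[252.71573527  76.57723892]
```

Emit:
{"api": "arm_command", "payload": {"deltas": [[0,0,0,0,-0.1,2,-0.2],[0,0,0,0,-0.1,4.5,-0.2],[0,0,0,0,-0.1,7,-0.2],[0,0,0,0,-0.1,8.5,-0.2],[0,0,0,0,-0.1,9.2,-0.2],[0,0,0,0,-0.1,9.2,-0.2]]}}

```text
time_s: 4.03
tcp_pos: [0.5621, -0.1954, 0.0493]
ee_rot: [[-0.34, -0.94, 0.0], [-0.94, 0.34, -0.0], [0.0, -0.0, -1.0]]
wrist_force: [-0.3, 0.0, 0.9]
gripper_width: 0.599
gripper_force: 0.0
```

Emit:
{"api": "arm_command", "payload": {"deltas": [[0,0,0,-0.3,0,0.1,-0.2],[0,0,0,-0.3,0,0.1,0.6],[0,0,0,-0.3,0,0.1,1],[0,0,0,-0.3,0,0.1,1],[0,0,0,-0.3,0,0.1,1],[0,0,0,-0.3,0,0.1,1]]}}

```text
time_s: 4.53
tcp_pos: [0.5628, -0.1926, 0.0487]
ee_rot: [[-0.34, -0.94, 0.001], [-0.94, 0.34, 0.0], [-0.0, -0.0, -1.0]]
wrist_force: [-1.8, 1.3, 4.4]
gripper_width: 0.36
gripper_force: 30.0
```

Emit:
{"api": "arm_command", "payload": {"deltas": [[0,0,0,0,0,0,1],[0,0,0,0,0,-1,1],[0,0,0,0,0,-3,1],[0,0,0,0,0,-6,1],[0,0,0,0,0,-10,1],[0,0,0,0,0,-14,1],[0,0,0,0,0,-15,1],[0,0,0,0,0,-15,1]]}}

```text
time_s: 5.2
tcp_pos: [0.5642, -0.1928, 0.2015]
ee_rot: [[-0.34, -0.94, 0.008], [-0.94, 0.34, -0.001], [-0.002, -0.007, -1.0]]
wrist_force: [0.5, -0.9, -5.6]
gripper_width: 0.357
gripper_force: 30.0
```

Emit:
{"api": "arm_command", "payload": {"deltas": [[-0.12,0,0,0,0,-1,1],[-0.24,0,0,0,0,-2,1],[-0.36,0,0,0,0,-3,1],[-0.48,0,0,0,0,-4,1],[-0.6,0,0,0,0,-5,1],[-0.72,0,0,0,0,-5,1],[-0.785,0,0,0,0,-5,1],[-0.785,0,0,0,0,-5,1]]}}

```text
time_s: 5.87
tcp_pos: [0.5632, -0.1922, 0.2395]
ee_rot: [[-0.342, -0.657, -0.672], [-0.94, 0.239, 0.245], [-0.001, 0.715, -0.699]]
wrist_force: [-0.4, 0.7, -6.9]
gripper_width: 0.361
gripper_force: 30.0
```

```bash
python3 - <<'E'
from h import *
s=sense(); print(s["joints"].round(1),s["tcp_pos"],s["ee_rot"].round(3))
S=cam('side');T=cam('top')
o=[]
for c in(S,T):
    uv=proj(c,s["tcp_pos"]); x,y=int(uv[0])-65,int(uv[1])-65; x=max(x,0);y=max(y,0)
    o.append(cv2.resize(np.clip(c[0][y:y+130,x:x+130]*1.5,0,255).astype('uint8'),(400,400),interpolation=cv2.INTER_CUBIC))
cv2.imwrite('pics/m2.png',np.hstack(o))
E
```

```text
[  -7.8   42.9   28.1  -10.1 -119.9  -13.6] [ 0.56320929 -0.19224424  0.23946952] [[-0.342 -0.657 -0.672]
 [-0.94   0.239  0.245]
 [-0.001  0.715 -0.699]]
```

View pics/m2.png

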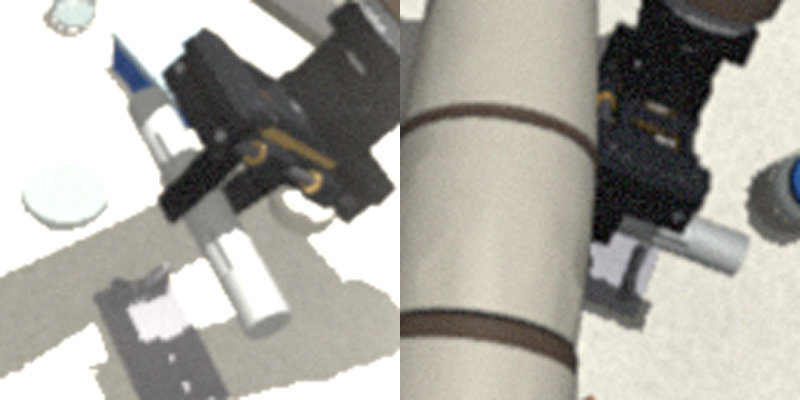

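```bash
python3 - <<'E'
from h import *
s=sense(); S=cam('side'); R=s["ee_rot"]; p=s["tcp_pos"]; u=R[:,0]
u=u/np.linalg.norm(u); up=np.array([0,0,1.]);up-=up@u*u; n=np.cross(u,up)
if n[0]>0:n=-n   # toward robot
g=lambda a,r,sx:proj(S,p+sx*u+r*(np.cos(np.radians(a))*up+np.sin(np.radians(a))*n))
x,y=[int(v)-40 for v in proj(S,p)]
k=7.5
im=cv2.resize(np.clip(S[0][y:y+80,x:x+80]*1.3,0,255).astype('uint8'),(600,600),interpolation=cv2.INTER_CUBIC)
for a in(45,60,75,90,105):
  for sx in(.036,.052,-.036,-.052):
    q=(g(a,.012,sx)-[x,y]+.5)*k; print(a,sx,q.round())
cv2.imwrite('pics/m3.png',im)
E
```

```text
45 0.036 [341. 395.]
45 0.052 [367. 442.]
45 -0.036 [231. 199.]
45 -0.052 [208. 158.]
60 0.036 [333. 403.]
60 0.052 [359. 450.]
60 -0.036 [224. 206.]
60 -0.052 [201. 166.]
75 0.036 [328. 410.]
75 0.052 [354. 457.]
75 -0.036 [219. 214.]
75 -0.052 [197. 173.]
90 0.036 [325. 417.]
90 0.052 [351. 464.]
90 -0.036 [217. 221.]
90 -0.052 [194. 181.]
105 0.036 [325. 424.]
105 0.052 [351. 470.]
105 -0.036 [217. 228.]
105 -0.052 [195. 187.]
```

View pics/m3.png

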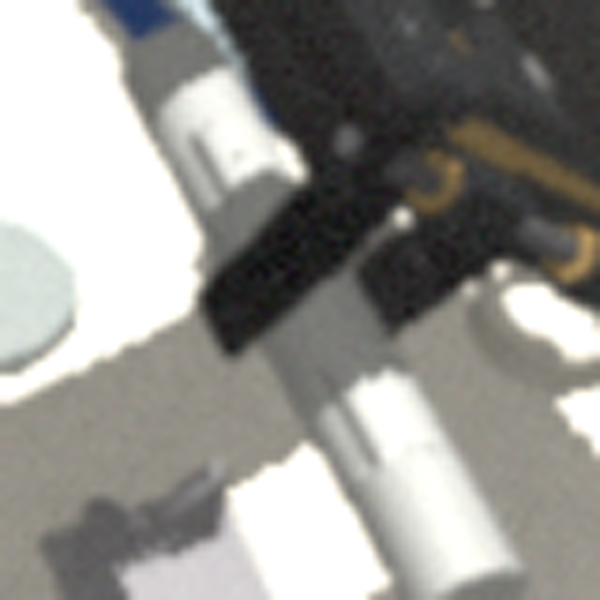

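Emit:
{"api": "arm_command", "payload": {"deltas": [[-0.12,0,0,0,0,0,1],[-0.24,0,0,0,0,0,1],[-0.36,0,0,0,0,0,1],[-0.48,0,0,0,0,0,1],[-0.52,0,0,0,0,0,1],[-0.52,0,0,0,0,0,1]]}}

```text
time_s: 6.52
tcp_pos: [0.5626, -0.1921, 0.2449]
ee_rot: [[-0.341, -0.244, -0.908], [-0.94, 0.088, 0.33], [-0.0, 0.966, -0.26]]
wrist_force: [0.1, 0.0, -6.5]
gripper_width: 0.362
gripper_force: 30.0
```

```bash
cat >> h.py <<'E'
def look(S,p,u,fn,k=7.5,h=40,gain=1.3):
    u=u/np.linalg.norm(u); up=np.array([0,0,1.]);up-=up@u*u; up/=np.linalg.norm(up); n=np.cross(u,up)
    if n[0]>0:n=-n
    x,y=[int(v)-h for v in proj(S,p)]
    im=cv2.resize(np.clip(S[0][y:y+2*h,x:x+2*h]*gain,0,255).astype('uint8'),(int(2*h*k),)*2,interpolation=cv2.INTER_CUBIC)
    cv2.imwrite(fn,im)
    return lambda a,r,sx:((proj(S,p+sx*u+r*(np.cos(np.radians(a))*up+np.sin(np.radians(a))*n))-[x,y]+.5)*k).round()
E
python3 - <<'E'
from h import *
s=sense(); print(s["joints"].round(1),s["tcp_pos"],s["ee_rot"].round(3).tolist(),s["gripper_force"])
S=cam('side'); g=look(S,s["tcp_pos"],s["ee_rot"][:,0],'pics/m4.png')
for sx in (.044,-.044):
  print(sx,"c",g(0,0,sx)); print([(a,*g(a,.012,sx),*g(a,.016,sx)) for a in range(-60,121,20)])
E
```

```text
[  -9.3   55.5   40.5  -19.9 -148.2  -19.9] [ 0.56257471 -0.19211016  0.24487101] [[-0.341, -0.244, -0.908], [-0.94, 0.088, 0.33], [-0.0, 0.966, -0.26]] 30.00634544121567
0.044 c [378. 433.]
[(-60, np.float64(416.0), np.float64(409.0), np.float64(429.0), np.float64(401.0)), (-40, np.float64(409.0), np.float64(405.0), np.float64(419.0), np.float64(395.0)), (-20, np.float64(397.0), np.float64(404.0), np.float64(404.0), np.float64(394.0)), (0, np.float64(384.0), np.float64(407.0), np.float64(386.0), np.float64(398.0)), (20, np.float64(369.0), np.float64(413.0), np.float64(366.0), np.float64(406.0)), (40, np.float64(356.0), np.float64(421.0), np.float64(349.0), np.float64(417.0)), (60, np.float64(345.0), np.float64(431.0), np.float64(334.0), np.float64(430.0)), (80, np.float64(339.0), np.float64(441.0), np.float64(326.0), np.float64(444.0)), (100, np.float64(337.0), np.float64(450.0), np.float64(323.0), np.float64(455.0)), (120, np.float64(340.0), np.float64(456.0), np.float64(327.0), np.float64(464.0))]
-0.044 c [243. 194.]
[(-60, np.float64(278.0), np.float64(172.0), np.float64(290.0), np.float64(164.0)), (-40, np.float64(271.0), np.float64(167.0), np.float64(280.0), np.float64(157.0)), (-20, np.float64(260.0), np.float64(165.0), np.float64(266.0), np.float64(155.0)), (0, np.float64(247.0), np.float64(167.0), np.float64(248.0), np.float64(158.0)), (20, np.float64(234.0), np.float64(173.0), np.float64(230.0), np.float64(166.0)), (40, np.float64(221.0), np.float64(181.0), np.float64(214.0), np.float64(176.0)), (60, np.float64(212.0), np.float64(191.0), np.float64(201.0), np.float64(189.0)), (80, np.float64(206.0), np.float64(201.0), np.float64(194.0), np.float64(203.0)), (100, np.float64(205.0), np.float64(210.0), np.float64(192.0), np.float64(215.0)), (120, np.float64(208.0), np.float64(217.0), np.float64(197.0), np.float64(225.0))]
```

View pics/m4.png

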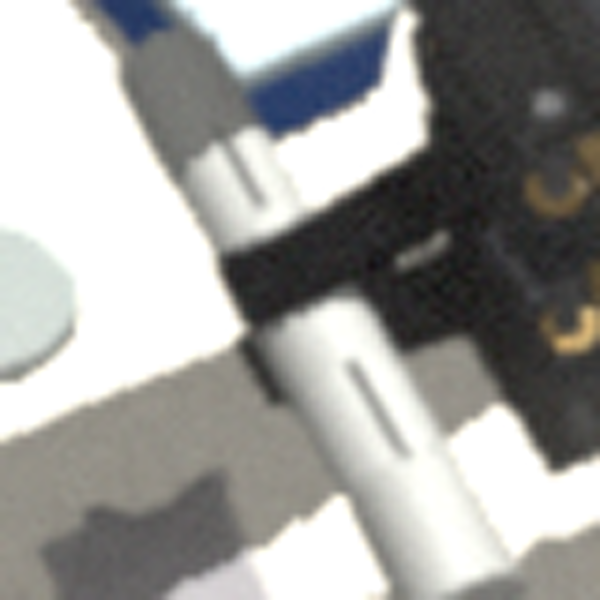

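Emit:
{"api": "arm_command", "payload": {"deltas": [[0.12,0,0,0,0,0,1],[0.24,0,0,0,0,0,1],[0.36,0,0,0,0,0,1],[0.48,0,0,0,0,0,1],[0.6,0,0,0,0,0,1],[0.72,0,0,0,0,0,1],[0.84,0,0,0,0,0,1],[0.96,0,0,0,0,0,1]]}}

```text
time_s: 7.23
tcp_pos: [0.5624, -0.1929, 0.252]
ee_rot: [[-0.339, -0.889, -0.307], [-0.941, 0.32, 0.111], [-0.0, 0.326, -0.945]]
wrist_force: [0.0, 0.7, -5.5]
gripper_width: 0.359
gripper_force: 30.0
```

Emit:
{"api": "arm_command", "payload": {"deltas": [[0.12,0,0,0,0,0,1],[0.24,0,0,0,0,0,1],[0.36,0,0,0,0,0,1],[0.48,0,0,0,0,0,1],[0.6,0,0,0,0,0,1],[0.72,0,0,0,0,0,1],[0.84,0,0,0,0,0,1],[0.96,0,0,0,0,0,1]]}}

```text
time_s: 7.9
tcp_pos: [0.5593, -0.2056, 0.2543]
ee_rot: [[-0.358, -0.803, 0.477], [-0.933, 0.295, -0.204], [0.023, -0.518, -0.855]]
wrist_force: [-1.5, -3.8, -4.6]
gripper_width: 0.36
gripper_force: 30.0
```

Emit:
{"api": "arm_command", "payload": {"deltas": [[0.12,0,0,0,0,0,1],[0.24,0,0,0,0,0,1],[0.24,0,0,0,0,0,1],[0.24,0,0,0,0,0,1]]}}

```text
time_s: 8.23
tcp_pos: [0.5732, -0.2085, 0.2954]
ee_rot: [[-0.394, -0.719, 0.573], [-0.917, 0.265, -0.298], [0.063, -0.643, -0.763]]
wrist_force: [-0.6, -0.8, -4.4]
gripper_width: 0.358
gripper_force: 30.0
```

```bash
python3 - <<'E'
from h import *
s=sense(); print(s["joints"].round(1),s["tcp_pos"],s["ee_rot"].round(3).tolist(),s["gripper_force"])
S=cam('side'); g=look(S,s["tcp_pos"],s["ee_rot"][:,0],'pics/a.png',k=5)
T=cam('top'); g2=look(T,s["tcp_pos"],s["ee_rot"][:,0],'pics/b.png',k=5)
cv2.imwrite('pics/m5.png',np.hstack([cv2.imread('pics/a.png'),cv2.imread('pics/b.png')]))
for sx in (.044,-.044):
 for G in(g,g2):
  print(sx,"c",G(0,0,sx)); print([(a,*G(a,.012,sx).astype(int).tolist(),*G(a,.016,sx).astype(int).tolist()) for a in range(-90,101,30)])
E
```

```text
[-10.9   2.8 -45.1  74.3 -11.1 -81.3] [ 0.57323304 -0.2084676   0.29539906] [[-0.394, -0.719, 0.573], [-0.917, 0.265, -0.298], [0.063, -0.643, -0.763]] 29.992689796490595
0.044 c [250. 287.]
[(-90, 280, 280, 289, 277), (-60, 278, 270, 287, 265), (-30, 269, 265, 275, 258), (0, 254, 266, 256, 259), (30, 239, 272, 235, 268), (60, 227, 283, 219, 282), (90, 221, 294, 211, 297)]
0.044 c [305. 249.]
[(-90, 316, 223, 319, 214), (-60, 318, 223, 322, 215), (-30, 317, 231, 321, 225), (0, 312, 243, 315, 242), (30, 306, 257, 306, 260), (60, 299, 269, 297, 276), (90, 294, 275, 291, 284)]
-0.044 c [160. 129.]
[(-90, 188, 123, 197, 121), (-60, 186, 113, 194, 108), (-30, 177, 108, 182, 101), (0, 163, 108, 164, 101), (30, 149, 114, 145, 109), (60, 138, 124, 130, 123), (90, 133, 136, 124, 138)]
-0.044 c [107. 165.]
[(-90, 118, 139, 122, 131), (-60, 119, 139, 123, 131), (-30, 116, 146, 120, 140), (0, 111, 158, 113, 156), (30, 105, 172, 105, 175), (60, 100, 184, 97, 190), (90, 96, 190, 92, 199)]
```

View pics/m5.png

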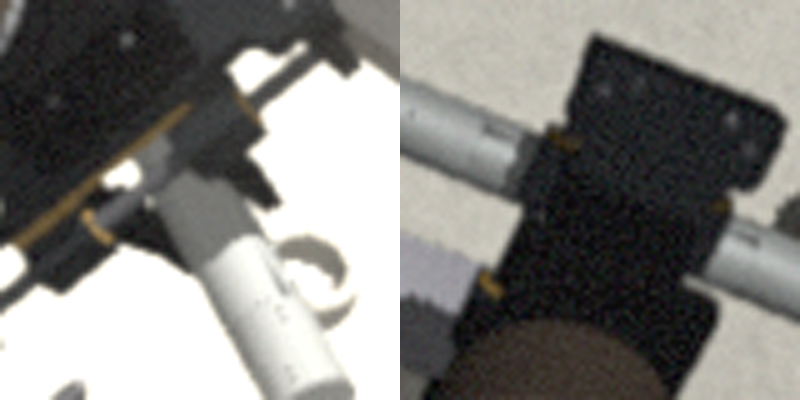

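Emit:
{"api": "arm_command", "payload": {"deltas": [[-0.12,0,0,0,0,0,1],[-0.24,0,0,0,0,0,1],[-0.36,0,0,0,0,0,1],[-0.48,0,0,0,0,0,1],[-0.6,0,0,0,0,0,1],[-0.72,0,0,0,0,0,1],[-0.8,0,0,0,0,0,1],[-0.8,0,0,0,0,0,1]]}}

```text
time_s: 9.0
tcp_pos: [0.5766, -0.206, 0.2959]
ee_rot: [[-0.393, -0.919, 0.007], [-0.917, 0.392, -0.068], [0.059, -0.033, -0.998]]
wrist_force: [0.5, -1.5, -5.1]
gripper_width: 0.361
gripper_force: 30.0
```

```bash
python3 - <<'E'
from h import *
s=sense();print(s["joints"].round(1)); go([.589,.229,.24],-78.5)
E
```

```text
[ -2.7  18.2   0.9   4.1 -72.2 -21.7]
rot [-0.014 -0.068 -0.604] cm [-40.73  16.09   2.64]
```

Emit:
{"api": "arm_command", "payload": {"deltas": [[0,-0.07,-0.05,-2,0.8,0.5,1],[0,-0.07,-0.15,-6,2.4,1,1],[0,-0.07,-0.2,-10,4,1,1],[0,-0.07,-0.27,-14,5.5,1.5,1],[0,-0.07,-0.34,-18,7.1,1.5,1],[0,-0.07,-0.4,-22,8.7,2,1],[0,-0.07,-0.46,-26,10.3,2.2,1],[0,-0.07,-0.52,-30,11.8,2.6,1]]}}

```text
time_s: 9.67
tcp_pos: [0.5859, 0.1031, 0.2455]
ee_rot: [[0.117, -0.993, 0.017], [-0.993, -0.117, -0.003], [0.005, -0.017, -1.0]]
wrist_force: [1.3, -1.0, -5.0]
gripper_width: 0.355
gripper_force: 30.0
```

```bash
python3 - <<'E'
from h import *
s=sense();print(s["joints"].round(1)); go([.589,.229,.24],-78.5)
E
```

```text
[ 25.9  18.5  -4.5   0.6 -66.2 -19.4]
rot [-0.017 -0.006 -0.084] cm [-12.48  -1.77   0.51]
```

Emit:
{"api": "arm_command", "payload": {"deltas": [[0,0,-0.03,-4,-0.5,0,1],[0,0,-0.06,-8,-1.2,0.2,1],[-0.017,0,-0.084,-11,-1.6,0.5,1],[-0.017,0,-0.084,-12.5,-1.8,0.5,1],[-0.017,0,-0.084,-12.5,-1.8,0.5,1]]}}

```text
time_s: 10.08
tcp_pos: [0.5906, 0.2305, 0.2384]
ee_rot: [[0.2, -0.98, -0.001], [-0.98, -0.2, -0.006], [0.006, 0.002, -1.0]]
wrist_force: [0.1, -0.3, -4.6]
gripper_width: 0.357
gripper_force: 30.0
```

```bash
python3 - <<'E'
from h import *
s=sense();print(s["joints"].round(1)); go([.589,.229,.24],-78.5)
W=cam('wrist'); S=cam('side')
q=[proj(W,[.589+a,.229+b,.01]) for a,b in((0,0),)]; print(q)
u=rot(-78.5)[:,0];n=np.array([-u[1],u[0],0])
for a,b,z in((.095,.04,.01),(.095,-.04,.01),(.082,.03,.082),(.082,-.03,.082),(.082,0,.052)): print((a,b,z),proj(W,np.array([.589,.229,z])+a*u+b*n).round(1),proj(S,np.array([.589,.229,z])+a*u+b*n).round(1))
g=look(S,s["tcp_pos"],u,'pics/a.png',k=384/120,h=60)
a=cv2.imread('pics/a.png'); print(a.shape)
cv2.imwrite('pics/m6.png',np.hstack([W[0],cv2.resize(a,(288,384))]))
E
```

```text
[ 36.1  23.1   1.6   0.3 -68.7 -24.6]
rot [ 0.002 -0.006  0.   ] cm [ 0.12  0.19 -0.16]
[array([253.42798109, 170.39133909])]
(0.095, 0.04, 0.01) [220.4  93. ] [238.7 167.8]
(0.095, -0.04, 0.01) [286.7  93. ] [221.7 183. ]
(0.082, 0.03, 0.082) [223.5 103.3] [232.5 151.3]
(0.082, -0.03, 0.082) [284.6 103.3] [218.9 162.8]
(0.082, 0, 0.052) [253.8 103.8] [226.4 164. ]
(384, 384, 3)
```

View pics/m6.png

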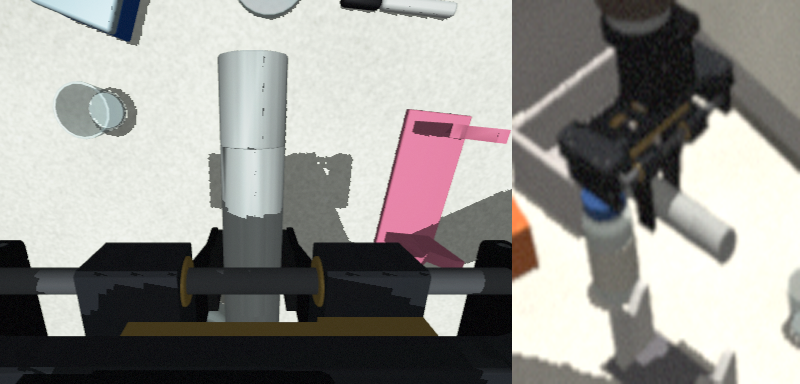

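```bash
python3 - <<'E'
from h import *
s=sense();W=cam('wrist');p=s["tcp_pos"];u=s["ee_rot"][:,0]
for d in(.095,.1,.105): print(d,proj(W,p+d*u+[0,0,.016]))
g=cv2.cvtColor(W[0],cv2.COLOR_BGR2GRAY); print(g[40:66,253].tolist())
go([.589,.2292,.12],-78.5,30)
E
```

```text
0.095 [253.18476022  64.99897457]
0.1 [253.19591094  51.25282713]
0.105 [253.20734917  37.15224448]
[235, 233, 232, 231, 233, 235, 237, 238, 238, 237, 195, 198, 205, 203, 204, 205, 205, 205, 207, 205, 207, 208, 206, 208, 208, 207]
rot [ 0.526 -0.01  -0.002] cm [-0.47  0.12 11.89]
```

Emit:
{"api": "arm_command", "payload": {"deltas": [[0.1,0,0,0,0,3,1],[0.2,0,0,0,0,6,1],[0.3,0,0,-0.2,0.1,9,1],[0.4,0,0,-0.2,0.1,11,1],[0.52,-0.01,0,-0.2,0.1,11.9,1],[0.52,-0.01,0,-0.2,0.1,11.9,1],[0.52,-0.01,0,-0.2,0.1,11.9,1]]}}

```text
time_s: 10.82
tcp_pos: [0.6273, 0.2063, 0.1602]
ee_rot: [[0.15, -0.875, 0.459], [-0.986, -0.163, 0.012], [0.065, -0.455, -0.888]]
wrist_force: [3.1, -1.8, -2.8]
gripper_width: 0.354
gripper_force: 30.0
```

```bash
python3 - <<'E'
from h import *
s=sense();print(s["joints"].round(1)); go([.589,.2288,.086],-78.5,30)
E
```

```text
[ 32.   19.1 -37.4  55.5 -16.5 -73.9]
rot [ 0.052 -0.08  -0.012] cm [-3.28  6.36  4.86]
```

```bash
python3 - <<'E'
from h import *
go([.589,.2288,.13],-78.5,15)
E
```

```text
rot [-0.21  -0.078 -0.023] cm [-2.99  4.36  0.95]
```

Emit:
{"api": "arm_command", "payload": {"deltas": [[-0.1,0,0,0,0,-0.5,1],[-0.2,-0.03,-0.02,-0.5,1,0,1],[-0.21,-0.06,-0.02,-1.5,2,0.5,1],[-0.21,-0.08,-0.02,-2.5,3,0.9,1],[-0.21,-0.08,-0.02,-3,4.4,1,1],[-0.21,-0.08,-0.02,-3,4.4,1,1],[-0.21,-0.08,-0.02,-3,4.4,1,1]]}}

```text
time_s: 11.4
tcp_pos: [0.5885, 0.2289, 0.1293]
ee_rot: [[0.198, -0.947, 0.251], [-0.98, -0.191, 0.053], [-0.003, -0.257, -0.966]]
wrist_force: [1.4, 0.2, -4.5]
gripper_width: 0.356
gripper_force: 30.0
```

```bash
python3 - <<'E'
from h import *
s=sense();print(s["joints"].round(1)); go([.589,.2288,.13],-78.5,15);go([.589,.2288,.0855],-78.5,15)
E
```

```text
[ 38.7  22.4 -23.   12.6 -31.9 -37.3]
rot [ 0.002  0.002 -0.002] cm [ 0.02 -0.06 -0.05]
rot [ 0.002  0.002 -0.002] cm [0.03 1.09 4.25]
```

Emit:
{"api": "arm_command", "payload": {"deltas": [[0,0,0,0,0.3,1,1],[0,0,0,0,0.6,2.2,1],[0,0,0,0,0.8,3,1],[0,0,0,0,0.9,3.6,1],[0,0,0,0,1,4,1],[0,0,0,0,1.05,4.2,1],[0,0,0,0,1.05,4.2,1]]}}

```text
time_s: 11.98
tcp_pos: [0.5903, 0.2306, 0.0863]
ee_rot: [[0.199, -0.947, 0.253], [-0.98, -0.191, 0.055], [-0.003, -0.259, -0.966]]
wrist_force: [0.4, 0.3, -3.1]
gripper_width: 0.354
gripper_force: 30.0
```

```bash
python3 - <<'E'
from h import *
s=sense();print(s["joints"].round(1)); go([.589,.2288,.0855],-78.5,15)
E
```

```text
[ 38.5  25.7 -26.2  15.5 -25.4 -40.3]
rot [ 0.     0.003 -0.001] cm [0.15 0.18 0.03]
```

Emit:
{"api": "arm_command", "payload": {"deltas": [[0,0,0,0.1,0.1,0.05,1],[0,0,0,0.1,0.1,0.1,1],[0,0,0,0.1,0.1,0.15,1],[0,0,0,0.1,0.1,0.15,1]]}}

```text
time_s: 12.32
tcp_pos: [0.5904, 0.2306, 0.086]
ee_rot: [[0.2, -0.946, 0.255], [-0.98, -0.191, 0.057], [-0.005, -0.261, -0.965]]
wrist_force: [-1.7, -0.0, 4.4]
gripper_width: 0.359
gripper_force: 30.0
```

Emit:
{"api": "arm_command", "payload": {"deltas": [[0,0,0,0,0,0,-0.2],[0,0,0,0,0,0,-0.2],[0,0,0,0,0,0,-0.2],[0,0,0,0,0,0,-0.2],[0,0,0,0,0,-3,-0.2],[0,0,0,0,0,-6,-0.2],[0,0,0,0,0,-10,-0.2],[0,0,0,0,0,-12,-0.2]]}}

```text
time_s: 12.98
tcp_pos: [0.5598, 0.2238, 0.2042]
ee_rot: [[0.199, -0.946, 0.256], [-0.98, -0.191, 0.058], [-0.006, -0.263, -0.965]]
wrist_force: [0.8, 0.3, 1.1]
gripper_width: 0.597
gripper_force: 0.0
```

```bash
python3 - <<'E'
from h import *
s=sense();print(s["joints"].round(1),s["wrist_force"].round(1)); R=rot(-78.5,-45); go(np.array([.5904,.2306,.0855])-.10*R[:,2],-78.5,-45)
E
```

```text
[ 40.4  15.  -21.1  10.8 -40.8 -36.3] [0.8 0.3 1.1]
rot [-1.051e+00  6.000e-03  1.000e-03] cm [-0.03 -8.58  7.31]
```

Emit:
{"api": "arm_command", "payload": {"deltas": [[-0.12,0,0,0,-1,0,-0.2],[-0.24,0,0,0,-2.5,0,-0.2],[-0.36,0,0,0,-4,1,-0.2],[-0.48,0,0,0,-5.5,2,-0.2],[-0.6,0,0,0,-7,3.5,-0.2],[-0.72,0,0,0,-8,5,-0.2],[-0.84,0,0,0,-8.6,6.5,-0.2],[-0.96,0,0,0,-8.6,7.3,-0.2]]}}

```text
time_s: 13.65
tcp_pos: [0.66, 0.2432, 0.1491]
ee_rot: [[0.198, -0.745, -0.637], [-0.98, -0.153, -0.125], [-0.004, 0.649, -0.761]]
wrist_force: [0.4, 0.6, -0.6]
gripper_width: 0.601
gripper_force: 0.0
```

Emit:
{"api": "arm_command", "payload": {"deltas": [[-0.1,0,0,0,0,0,-0.2],[-0.1,0,0,0,0,0,-0.2],[-0.1,0,0,0,0,0,-0.2]]}}

```text
time_s: 13.9
tcp_pos: [0.6591, 0.2432, 0.1468]
ee_rot: [[0.198, -0.68, -0.706], [-0.98, -0.139, -0.141], [-0.002, 0.72, -0.694]]
wrist_force: [-0.7, 0.1, 0.6]
gripper_width: 0.601
gripper_force: 0.0
```

```bash
python3 - <<'E'
from h import *
s=sense();print(s["joints"].round(1),s["tcp_pos"]); go([.5904,.2306,.0855],-78.5,-45)
W=cam('wrist');cv2.imwrite('pics/w7.png',W[0])
c=np.array([.5904,.2306,.0855]);u=rot(-78.5)[:,0];n=np.cross(u,[0,0,1.]);n*=-np.sign(n[0])
# unroll the cylinder: rows = angle (deg from up, + robotward), cols = s along bar
g=cv2.cvtColor(W[0],cv2.COLOR_BGR2GRAY).astype(np.float32)
print("s     ",[round(x*1000) for x in np.arange(-.1,.101,.008)])
for a in range(30,-151,-10):
    pts=np.array([proj(W,c+x*u+.016*(np.cos(np.radians(a))*np.array([0,0,1])+np.sin(np.radians(a))*n)) for x in np.arange(-.1,.101,.008)],np.float32)
    v=cv2.remap(g,pts[:,0][None],pts[:,1][None],cv2.INTER_LINEAR,borderValue=0)[0]; print(a,v.astype(int).tolist())
E
```

```text
[  28.    58.9   50.   -14.7 -124.9  -20.1] [0.65909089 0.24320127 0.14675202]
rot [0.018 0.003 0.   ] cm [-0.11  0.44  9.28]
s      [-100, -92, -84, -76, -68, -60, -52, -44, -36, -28, -20, -12, -4, 4, 12, 20, 28, 36, 44, 52, 60, 68, 76, 84, 92, 100]
30 [236, 209, 78, 136, 68, 37, 212, 221, 121, 121, 116, 114, 113, 114, 116, 238, 235, 236, 232, 233, 236, 233, 231, 234, 232, 230]
20 [237, 161, 81, 110, 76, 45, 147, 195, 148, 144, 146, 144, 137, 138, 138, 225, 214, 223, 221, 224, 225, 225, 229, 230, 228, 225]
10 [235, 78, 75, 94, 79, 54, 156, 183, 183, 180, 188, 188, 186, 186, 184, 187, 185, 185, 191, 189, 182, 180, 189, 197, 197, 200]
0 [233, 86, 86, 86, 93, 60, 196, 195, 194, 192, 195, 195, 194, 195, 195, 194, 195, 200, 199, 199, 199, 167, 184, 193, 193, 192]
-10 [233, 88, 88, 83, 117, 64, 191, 203, 203, 203, 203, 204, 204, 205, 205, 206, 204, 210, 208, 209, 206, 206, 206, 207, 208, 212]
-20 [237, 90, 90, 79, 122, 67, 119, 204, 205, 205, 207, 208, 207, 208, 210, 211, 211, 219, 219, 220, 218, 220, 220, 221, 222, 223]
-30 [232, 90, 90, 77, 131, 67, 67, 204, 205, 207, 209, 210, 214, 216
[... 831 characters left out ...]
12]
-100 [233, 85, 85, 89, 80, 56, 82, 84, 83, 79, 89, 89, 89, 90, 91, 92, 90, 86, 99, 102, 96, 96, 94, 94, 94, 94]
-110 [230, 80, 70, 101, 76, 47, 80, 89, 104, 105, 82, 81, 82, 82, 82, 84, 82, 212, 218, 199, 196, 85, 85, 83, 82, 84]
-120 [233, 104, 77, 128, 70, 38, 89, 90, 103, 96, 81, 80, 86, 86, 79, 80, 82, 239, 239, 236, 237, 80, 80, 79, 77, 80]
-130 [187, 132, 84, 116, 67, 50, 89, 90, 104, 86, 81, 82, 95, 79, 88, 93, 96, 238, 239, 237, 236, 79, 77, 82, 76, 77]
-140 [154, 94, 87, 91, 60, 82, 90, 90, 108, 84, 81, 82, 94, 78, 82, 89, 89, 238, 239, 237, 236, 79, 77, 81, 76, 77]
-150 [80, 70, 97, 80, 52, 78, 89, 90, 109, 81, 81, 81, 83, 80, 81, 80, 78, 234, 234, 234, 204, 81, 82, 79, 78, 78]
```

Emit:
{"api": "arm_command", "payload": {"deltas": [[0.018,0,0,-0.1,0.4,1,-0.2],[0.018,0,0,-0.1,0.4,3,-0.2],[0.018,0,0,-0.1,0.4,5,-0.2],[0.018,0,0,-0.1,0.4,7,-0.2],[0.018,0,0,-0.1,0.4,8.5,-0.2],[0.018,0,0,-0.1,0.4,9.2,-0.2],[0.018,0,0,-0.1,0.4,9.2,-0.2]]}}

```text
time_s: 14.53
tcp_pos: [0.5904, 0.2313, 0.0935]
ee_rot: [[0.2, -0.698, -0.688], [-0.98, -0.145, -0.137], [-0.004, 0.701, -0.713]]
wrist_force: [0.7, -0.2, -0.3]
gripper_width: 0.601
gripper_force: 0.0
```

```bash
python3 - <<'E'
from h import *
s=sense();print(s["wrist_force"]); go([.5904,.2302,.0855],-78.5,-45)
E
```

```text
[ 0.73700562 -0.16067427 -0.25275223]
rot [-0.008  0.003  0.003] cm [ 0.11 -0.54  0.58]
```

Emit:
{"api": "arm_command", "payload": {"deltas": [[0,0,0,0.1,-0.5,0.5,-0.2],[0,0,0,0.1,-0.5,0.6,-0.2],[0,0,0,0.1,-0.5,0.6,-0.2]]}}

```text
time_s: 14.78
tcp_pos: [0.5914, 0.23, 0.0829]
ee_rot: [[0.198, -0.696, -0.69], [-0.98, -0.144, -0.137], [-0.004, 0.703, -0.711]]
wrist_force: [0.6, -0.0, -1.1]
gripper_width: 0.598
gripper_force: 0.0
```

```bash
python3 - <<'E'
from h import *
go([.5904,.2302,.0855],-78.5,-45)
E
```

```text
rot [-0.005  0.004  0.002] cm [-0.04  0.25 -0.12]
```

Emit:
{"api": "arm_command", "payload": {"deltas": [[0,0,0,0,0.15,-0.1,-0.2],[0,0,0,0,0.15,-0.1,0.3],[0,0,0,0,0.15,-0.1,0.6],[0,0,0,0,0.15,-0.1,1],[0,0,0,0,0.15,-0.1,1],[0,0,0,0,0.15,-0.1,1],[0,0,0,0,0.15,-0.1,1]]}}

```text
time_s: 15.37
tcp_pos: [0.5901, 0.2298, 0.0848]
ee_rot: [[0.199, -0.694, -0.692], [-0.98, -0.143, -0.138], [-0.004, 0.705, -0.709]]
wrist_force: [-2.4, -0.3, 2.2]
gripper_width: 0.355
gripper_force: 30.0
```

```bash
python3 - <<'E'
from h import *
s=sense(); print(s["joints"].round(1),s["wrist_force"].round(1));go(s["tcp_pos"]+[0,0,.045],-78.5,-45);go([.5904,.2302,.13],-78.5,15,s["tcp_pos"]+[0,0,.045])
E
```

```text
[  29.6   53.1   28.3  -13.5 -108.1  -17.2] [-2.4 -0.3  2.2]
rot [-0.003  0.003  0.002] cm [-0.02  3.17 -3.19]
rot [1.045 0.004 0.   ] cm [-0.04 -0.01 -0.04]
```

Emit:
{"api": "arm_command", "payload": {"deltas": [[0,0,0,0,0.7,-0.7,1],[0,0,0,0,2,-2,1],[0,0,0,0,3.2,-3.2,1],[0.1,0,0,0,3.2,-3.2,1],[0.2,0,0,0,3.2,-3.2,1],[0.32,0,0,0,3.2,-3.2,1],[0.44,0,0,0,3.2,-3.2,1],[0.56,0,0,0,3.2,-3.2,1]]}}

```text
time_s: 16.03
tcp_pos: [0.5911, 0.23, 0.1296]
ee_rot: [[0.198, -0.958, -0.209], [-0.98, -0.195, -0.037], [-0.005, 0.212, -0.977]]
wrist_force: [0.4, -0.3, -4.5]
gripper_width: 0.362
gripper_force: 30.0
```

Emit:
{"api": "arm_command", "payload": {"deltas": [[0.12,0,0,0,0,0,1],[0.24,0,0,0,0,0,1],[0.36,0,0,0,0,0,1],[0.48,0,0,0,0,0,1],[0.52,0,0,0,0,0,1],[0.52,0,0,0,0,0,1]]}}

```text
time_s: 16.53
tcp_pos: [0.5855, 0.2266, 0.1272]
ee_rot: [[0.199, -0.939, 0.282], [-0.98, -0.19, 0.057], [0.0, -0.287, -0.958]]
wrist_force: [-1.5, -0.4, -6.5]
gripper_width: 0.362
gripper_force: 30.0
```

```bash
python3 - <<'E'
from h import *
s=sense(); print(s["joints"].round(1),s["wrist_force"].round(1));go([.5897,.2294,.0885],-78.5,15);
E
```

```text
[ 38.9  21.7 -26.3  16.3 -28.1 -40.9] [-1.5 -0.4 -6.5]
rot [-0.03  -0.    -0.001] cm [-0.19  0.67  3.84]
```

Emit:
{"api": "arm_command", "payload": {"deltas": [[0,0,0,-0.2,-0.3,0.1,1],[0,0,0,-0.2,-0.1,1,1],[0,0,0,-0.2,0.2,2,1],[0,0,0,-0.2,0.5,2.8,1],[0,0,0,-0.2,0.6,3.4,1],[0,0,0,-0.2,0.7,3.7,1],[0,0,0,-0.2,0.7,3.7,1]]}}

```text
time_s: 17.12
tcp_pos: [0.5941, 0.2323, 0.0907]
ee_rot: [[0.198, -0.938, 0.286], [-0.98, -0.189, 0.06], [-0.003, -0.292, -0.956]]
wrist_force: [-0.6, -0.3, -5.5]
gripper_width: 0.356
gripper_force: 30.0
```

```bash
python3 - <<'E'
from h import *
s=sense(); print(s["joints"].round(1),s["wrist_force"].round(1));go([.590,.2297,.085],-78.5,16);
E
```

```text
[ 38.5  25.1 -28.4  20.  -22.4 -44.7] [-0.6 -0.3 -5.5]
rot [-0.017  0.002 -0.002] cm [0.17 0.6  0.41]
```

Emit:
{"api": "arm_command", "payload": {"deltas": [[0,0,0,0.2,0.3,0,1],[0,0,0,0.2,0.5,0.2,1],[0,0,0,0.2,0.6,0.3,1],[0,0,0,0.2,0.6,0.4,1],[0,0,0,0.2,0.6,0.4,1],[0,0,0,0.2,0.6,0.4,1]]}}

```text
time_s: 17.62
tcp_pos: [0.5902, 0.2299, 0.0869]
ee_rot: [[0.199, -0.937, 0.288], [-0.98, -0.189, 0.062], [-0.004, -0.295, -0.956]]
wrist_force: [0.0, 0.1, -5.5]
gripper_width: 0.357
gripper_force: 30.0
```

```bash
python3 - <<'E'
from h import *
s=sense(); print(s["joints"].round(1),s["wrist_force"].round(1));go([.590,.2297,.085],-78.5,16);
E
```

```text
[ 38.4  25.  -29.8  21.2 -21.1 -45.9] [ 0.   0.1 -5.5]
rot [-0.02   0.004 -0.002] cm [0.02 0.08 0.18]
```

Lower the last 2 mm and release, then back off.

Emit:
{"api": "arm_command", "payload": {"deltas": [[0,0,0,0,0.05,0.1,1],[0,0,0,0,0.1,0.2,1],[0,0,0,0,0.1,0.25,1],[0,0,0,0,0.1,0.25,1]]}}

```text
time_s: 17.95
tcp_pos: [0.5904, 0.2301, 0.0848]
ee_rot: [[0.199, -0.936, 0.289], [-0.98, -0.189, 0.063], [-0.004, -0.296, -0.955]]
wrist_force: [0.0, -1.5, -1.4]
gripper_width: 0.36
gripper_force: 30.0
```

Emit:
{"api": "arm_command", "payload": {"deltas": [[0,0,0,0,0,0,-0.2],[0,0,0,0,0,0,-0.2],[0,0,0,0,0,0,-0.2],[0,0,0,0,0,0,-0.2],[0,0,0,0,0,-3,-0.2],[0,0,0,0,0,-6,-0.2],[0,0,0,0,0,-9,-0.2],[0,0,0,0,0,-9,-0.2]]}}

```text
time_s: 18.62
tcp_pos: [0.5659, 0.2264, 0.1771]
ee_rot: [[0.2, -0.933, 0.297], [-0.98, -0.188, 0.069], [-0.009, -0.305, -0.952]]
wrist_force: [0.4, 1.8, -0.1]
gripper_width: 0.597
gripper_force: 0.0
```

```bash
python3 - <<'E'
from h import *
s=sense(); R=rot(-78.5,-20); go(np.array([.5905,.2297,.085])-.09*R[:,2],-78.5,-20)
E
```

```text
rot [-0.659  0.009  0.001] cm [ 0.18 -5.06  2.41]
```

Emit:
{"api": "arm_command", "payload": {"deltas": [[-0.12,0,0,0.1,-1,0,-0.2],[-0.24,0,0,0.2,-2,0.4,-0.2],[-0.36,0,0,0.2,-3,1,-0.2],[-0.48,0,0,0.2,-4,1.6,-0.2],[-0.6,0,0,0.2,-5,2.2,-0.2],[-0.66,0.01,0,0.2,-5.1,2.4,-0.2],[-0.66,0.01,0,0.2,-5.1,2.4,-0.2],[-0.66,0.01,0,0.2,-5.1,2.4,-0.2]]}}

```text
time_s: 19.28
tcp_pos: [0.6194, 0.2332, 0.1599]
ee_rot: [[0.198, -0.917, -0.346], [-0.98, -0.183, -0.076], [0.007, 0.355, -0.935]]
wrist_force: [0.0, -0.3, 1.1]
gripper_width: 0.596
gripper_force: 0.0
```

```bash
cat > un.py <<'E'
from h import *
def unroll(W,c,A,X,phi=-78.5,r=.016):
    u=rot(phi)[:,0];n=np.cross(u,[0,0,1.]);n*=-np.sign(n[0])
    g=cv2.cvtColor(W[0],cv2.COLOR_BGR2GRAY).astype(np.float32)
    P=np.array([[proj(W,c+x*u+r*(np.cos(np.radians(a))*np.array([0,0,1])+np.sin(np.radians(a))*n)) for x in X] for a in A],np.float32)
    return cv2.remap(g,P[...,0],P[...,1],cv2.INTER_LINEAR)
def flat(W,c,B,X,al,phi=-78.5,h=.012):
    "sample the plane h from axis with normal at angle al; B lateral offsets (+robotward)"
    u=rot(phi)[:,0];n=np.cross(u,[0,0,1.]);n*=-np.sign(n[0]);z=np.array([0,0,1.])
    ca,sa=np.cos(np.radians(al)),np.sin(np.radians(al))
    g=cv2.cvtColor(W[0],cv2.COLOR_BGR2GRAY).astype(np.float32)
    P=np.array([[proj(W,c+x*u+h*(ca*z+sa*n)+b*(ca*n-sa*z)) for x in X] for b in B],np.float32)
    return cv2.remap(g,P[...,0],P[...,1],cv2.INTER_LINEAR)
E
python3 - <<'E'
from un import *
s=sense();print(s["tcp_pos"],s["joints"].round(1)); go([.5905,.2297,.085],-78.5,-20)
W=cam('wrist'); cv2.imwrite('pics/w8.png',W[0])
c=np.array([.5905,.2300,.085]); X=np.arange(-.04,.105,.004)
print("X",(X*1000).round().astype(int).tolist())
A=range(60,-101,-8)
for a,v in zip(A,unroll(W,c,A,X)): print(a,v.astype(int).tolist())
E
```

```text
[0.61936953 0.23320347 0.15988855] [ 31.5  39.4  18.5  -6.7 -88.8 -18.9]
rot [ 0.013 -0.006 -0.004] cm [-0.28  0.06  8.03]
X [-40, -36, -32, -28, -24, -20, -16, -12, -8, -4, 0, 4, 8, 12, 16, 20, 24, 28, 32, 36, 40, 44, 48, 52, 56, 60, 64, 68, 72, 76, 80, 84, 88, 92, 96, 100, 104]
60 [202, 196, 216, 190, 206, 190, 192, 200, 205, 103, 100, 101, 103, 105, 101, 104, 107, 103, 106, 115, 116, 114, 223, 229, 232, 229, 227, 218, 217, 218, 221, 232, 231, 229, 232, 231, 234]
52 [151, 152, 173, 176, 182, 162, 167, 171, 179, 96, 90, 92, 95, 98, 94, 97, 101, 99, 101, 119, 120, 117, 201, 208, 215, 214, 216, 204, 207, 210, 215, 220, 220, 219, 226, 230, 235]
44 [73, 73, 73, 74, 81, 89, 95, 102, 108, 83, 80, 81, 82, 82, 81, 78, 80, 82, 80, 134, 134, 130, 163, 169, 174, 175, 173, 143, 152, 161, 173, 169, 176, 182, 194, 223, 234]
36 [76, 76, 76, 75, 78, 78, 77, 76, 77, 77, 77, 76, 78, 77, 77, 77, 76, 77, 82, 152, 150, 150, 150, 150, 147, 148, 135, 136, 136, 138, 140, 141, 144, 147, 146, 209, 232]
28 [81, 80, 80, 80, 81, 82, 81, 81, 80, 81, 80, 81, 82, 81, 80, 81, 80, 80, 85, 170, 169, 171, 170, 167, 16
[... 2127 characters left out ...]
173, 238]
-76 [114, 94, 35, 78, 122, 123, 122, 123, 122, 125, 124, 124, 125, 80, 81, 86, 80, 86, 111, 30, 40, 119, 105, 25, 57, 121, 133, 131, 131, 128, 126, 125, 125, 122, 121, 169, 236]
-84 [110, 106, 78, 78, 106, 106, 107, 107, 108, 109, 110, 109, 111, 80, 78, 79, 79, 92, 109, 99, 79, 117, 118, 89, 114, 117, 118, 117, 115, 113, 113, 110, 108, 107, 104, 156, 233]
-92 [107, 92, 80, 72, 87, 91, 91, 92, 92, 93, 93, 92, 95, 76, 74, 78, 75, 82, 102, 108, 93, 112, 118, 116, 113, 110, 106, 106, 104, 102, 100, 99, 95, 94, 93, 174, 233]
-100 [100, 82, 68, 68, 77, 79, 80, 82, 82, 80, 83, 81, 85, 71, 72, 72, 71, 77, 103, 101, 100, 101, 107, 106, 104, 101, 99, 99, 98, 95, 89, 89, 89, 89, 94, 168, 233]
```

```bash
cat >> un.py <<'E'
def pockets(W,c,lo=-130,hi=90,thr=45):
    A=np.arange(hi,lo,-1.);X=np.arange(-.062,.0621,.001)
    U=unroll(W,c,A,X,r=.012); m=(U<thr).astype(np.uint8)
    k,_,st,ce=cv2.connectedComponentsWithStats(m)
    for i in range(1,k):
        if 40<st[i,4]<1500: print("x mm %.1f ang %.1f area %d w %d h %d"%(X[0]*1e3+ce[i,0],hi-ce[i,1],st[i,4],st[i,2],st[i,3]))
E
python3 - <<'E'
from un import *
W=cam('wrist')
for d in((0,0,0),(0,0,.002)): pockets(W,np.array([.5905,.2300,.085])+d); print()
E
```

```text
x mm -54.2 ang -64.7 area 1259 w 18 h 220
x mm -37.7 ang -97.6 area 625 w 15 h 68
x mm 35.1 ang -100.7 area 600 w 12 h 62
x mm 51.4 ang -101.1 area 587 w 11 h 62

x mm -53.8 ang -65.8 area 1262 w 19 h 220
x mm -37.5 ang -100.5 area 586 w 14 h 63
x mm 35.2 ang -102.9 area 534 w 11 h 57
x mm 51.5 ang -103.0 area 512 w 11 h 57
```

```bash
python3 - <<'E'
from un import *
c=np.array([.5905,.2306,.085]);R=rot(-78.5,-45)
for d in(.08,.05,.02,0): go(c-d*R[:,2],-78.5,-45)
E
```

```text
rot [-0.426 -0.005 -0.004] cm [-0.31 -3.41  0.96]
rot [-0.426 -0.005 -0.004] cm [-0.32 -2.17  3.69]
rot [-0.426 -0.005 -0.004] cm [-0.34 -0.93  6.42]
rot [-0.426 -0.005 -0.004] cm [-0.35 -0.11  8.24]
```

Emit:
{"api": "arm_command", "payload": {"deltas": [[-0.12,0,0,-0.1,-1,0.3,-0.2],[-0.24,0,0,-0.3,-2.2,0.6,-0.2],[-0.36,-0.005,0,-0.3,-3.2,0.9,-0.2],[-0.426,-0.005,0,-0.3,-3.4,1,-0.2],[-0.426,-0.005,0,-0.3,-3.4,1,-0.2],[-0.426,-0.005,0,-0.3,-2.2,3.7,-0.2],[-0.426,-0.005,0,-0.35,-0.9,6.4,-0.2],[-0.426,-0.005,0,-0.35,-0.5,7.3,-0.2]]}}

```text
time_s: 20.05
tcp_pos: [0.5938, 0.2318, 0.0922]
ee_rot: [[0.197, -0.692, -0.695], [-0.98, -0.138, -0.141], [0.002, 0.709, -0.705]]
wrist_force: [1.1, -0.2, -0.7]
gripper_width: 0.598
gripper_force: 0.0
```

Emit:
{"api": "arm_command", "payload": {"deltas": [[0,0,0,0,0,0,-0.2],[0,0,0,0,0,0,-0.2]]}}

```text
time_s: 20.22
tcp_pos: [0.5976, 0.2325, 0.095]
ee_rot: [[0.198, -0.696, -0.691], [-0.98, -0.139, -0.141], [0.002, 0.705, -0.709]]
wrist_force: [1.0, -0.7, 0.6]
gripper_width: 0.598
gripper_force: 0.0
```

```bash
python3 - <<'E'
from un import *
go([.5905,.2306,.085],-78.5,-45); print(sense()["wrist_force"])
E
```

```text
rot [-0.003 -0.    -0.003] cm [ 0.04 -0.19  1.22]
[ 0.97245661 -0.69222535  0.59088721]
```

Emit:
{"api": "arm_command", "payload": {"deltas": [[0,0,0,0,-0.15,0.8,-0.2],[0,0,0,0,-0.15,1.2,-0.2],[0,0,0,0,-0.15,1.2,-0.2],[0,0,0,0,-0.15,1.2,0.4],[0,0,0,0,-0.15,1.2,1],[0,0,0,0,-0.15,1.2,1],[0,0,0,0,-0.15,1.2,1],[0,0,0,0,-0.15,1.2,1]]}}

```text
time_s: 20.88
tcp_pos: [0.5891, 0.2303, 0.0838]
ee_rot: [[0.197, -0.689, -0.698], [-0.98, -0.137, -0.142], [0.002, 0.712, -0.702]]
wrist_force: [-4.6, 0.1, 4.7]
gripper_width: 0.357
gripper_force: 30.0
```

Emit:
{"api": "arm_command", "payload": {"deltas": [[0,0,0,0,0.7,-0.7,1],[0,0,0,0,2,-2,1],[0,0,0,0,3.2,-3.2,1],[0.1,0,0,0,3.2,-3.2,1],[0.2,0,0,0,3.2,-3.2,1],[0.32,0,0,0,3.2,-3.2,1],[0.44,0,0,0,3.2,-3.2,1],[0.56,0,0,0,3.2,-3.2,1]]}}

```text
time_s: 21.55
tcp_pos: [0.5913, 0.2311, 0.1276]
ee_rot: [[0.196, -0.957, -0.214], [-0.981, -0.191, -0.043], [0.001, 0.218, -0.976]]
wrist_force: [0.3, -0.2, -5.1]
gripper_width: 0.36
gripper_force: 30.0
```

Emit:
{"api": "arm_command", "payload": {"deltas": [[0.12,0,0,0,0,0,1],[0.24,0,0,0,0,0,1],[0.36,0,0,0,0,0,1],[0.48,0,0,0,0,0,1],[0.52,0,0,0,0,0,1],[0.52,0,0,0,0,0,1],[0.52,0,0,0,0,0,1]]}}

```text
time_s: 22.13
tcp_pos: [0.5894, 0.2299, 0.1271]
ee_rot: [[0.196, -0.94, 0.281], [-0.981, -0.189, 0.053], [0.003, -0.286, -0.958]]
wrist_force: [1.2, 0.1, -5.3]
gripper_width: 0.351
gripper_force: 30.0
```

```bash
python3 - <<'E'
from h import *
s=sense(); print(s["joints"].round(1),s["wrist_force"].round(1));go([.590,.2292,.090],-78.5,17);
E
```

```text
[ 39.   22.1 -25.5  16.4 -28.6 -41.1] [ 1.2  0.1 -5.3]
rot [ 0.007 -0.004 -0.002] cm [0.07 1.02 3.56]
```

Emit:
{"api": "arm_command", "payload": {"deltas": [[0,0,0,0.05,0.3,1,1],[0,0,0,0.1,0.6,2,1],[0,0,0,0.1,0.8,2.8,1],[0,0,0,0.1,0.9,3.2,1],[0,0,0,0.1,1,3.5,1],[0,0,0,0.1,1,3.5,1],[0,0,0,0.1,1,3.5,1]]}}

```text
time_s: 22.72
tcp_pos: [0.5917, 0.23, 0.0913]
ee_rot: [[0.196, -0.939, 0.284], [-0.981, -0.188, 0.055], [0.002, -0.289, -0.957]]
wrist_force: [-1.0, -0.1, -4.9]
gripper_width: 0.354
gripper_force: 30.0
```

```bash
python3 - <<'E'
from h import *
s=sense(); print(s["joints"].round(1),s["wrist_force"].round(1));go([.590,.2288,.085],-78.5,17);
E
```

```text
[ 38.5  24.9 -28.7  20.2 -22.7 -44.9] [-1.  -0.1 -4.9]
rot [ 0.004 -0.003 -0.003] cm [0.08 0.36 0.55]
```

Emit:
{"api": "arm_command", "payload": {"deltas": [[0,0,0,0.1,0.2,0.2,1],[0,0,0,0.1,0.3,0.4,1],[0,0,0,0.1,0.35,0.5,1],[0,0,0,0.1,0.35,0.6,1],[0,0,0,0.1,0.35,0.6,1]]}}

```text
time_s: 23.13
tcp_pos: [0.59, 0.2286, 0.0847]
ee_rot: [[0.196, -0.939, 0.284], [-0.981, -0.188, 0.055], [0.002, -0.289, -0.957]]
wrist_force: [0.3, 0.5, -4.5]
gripper_width: 0.36
gripper_force: 30.0
```

Emit:
{"api": "arm_command", "payload": {"deltas": [[0,0,0,0,0,0,-0.2],[0,0,0,0,0,0,-0.2],[0,0,0,0,0,0,-0.2],[0,0,0,0,0,0,-0.2],[0,0,0,0,0,-3,-0.2],[0,0,0,0,0,-6,-0.2],[0,0,0,0,0,-9,-0.2],[0,0,0,0,0,-9,-0.2]]}}

```text
time_s: 23.8
tcp_pos: [0.5665, 0.2259, 0.1782]
ee_rot: [[0.198, -0.935, 0.294], [-0.98, -0.188, 0.063], [-0.003, -0.3, -0.954]]
wrist_force: [0.5, 0.5, 0.7]
gripper_width: 0.596
gripper_force: 0.0
```

Emit:
{"api": "arm_command", "payload": {"deltas": [[-0.12,0,0,0,-1,0,-0.2],[-0.24,0,0,0,-2,0.4,-0.2],[-0.36,0,0,0,-3,1,-0.2],[-0.48,0,0,0,-4,1.6,-0.2],[-0.54,0,0,0,-4.4,2,-0.2],[-0.54,0,0,0,-4.4,2,-0.2],[-0.54,0,0,0,-4.4,2,-0.2]]}}

```text
time_s: 24.38
tcp_pos: [0.6118, 0.2328, 0.1626]
ee_rot: [[0.195, -0.951, -0.24], [-0.981, -0.189, -0.05], [0.003, 0.245, -0.969]]
wrist_force: [1.0, -0.6, 0.9]
gripper_width: 0.597
gripper_force: 0.0
```

```bash
python3 - <<'E'
from un import *
s=sense();print(s["tcp_pos"],s["ee_rot"][:,2],s["joints"].round(1)); go([.590,.2295,.085],-78.5,-15)
W=cam('wrist'); cv2.imwrite('pics/w9.png',W[0])
c=np.array([.5900,.2295,.085])
pockets(W,c,-110,70); pockets(W,c+[.002,0,0],-110,70)
X=np.array([36,52,-36])/1e3
A=range(30,-71,-5); print(np.c_[list(A),unroll(W,c,A,X,r=.012).astype(int)].tolist())
E
```

```text
[0.6118156 0.2327789 0.1625601] [-0.24009398 -0.05024111 -0.96944866] [ 32.7  35.2  11.7  -5.1 -79.9 -19.9]
rot [-0.014 -0.001 -0.005] cm [-0.12  0.23  8.06]
x mm -34.7 ang -28.0 area 430 w 10 h 52
x mm 37.4 ang -29.3 area 359 w 10 h 47
x mm 53.5 ang -30.1 area 342 w 10 h 46
x mm -34.7 ang -17.9 area 414 w 10 h 51
x mm 37.2 ang -19.6 area 338 w 10 h 45
x mm 53.2 ang -20.1 area 325 w 10 h 45
[[30, 196, 205, 91], [25, 212, 215, 90], [20, 217, 219, 90], [15, 221, 223, 89], [10, 221, 225, 89], [5, 216, 221, 83], [0, 170, 181, 63], [-5, 109, 116, 9], [-10, 20, 24, 4], [-15, 20, 24, 4], [-20, 19, 23, 5], [-25, 17, 22, 2], [-30, 18, 22, 1], [-35, 15, 21, 2], [-40, 19, 21, 4], [-45, 18, 18, 3], [-50, 19, 22, 20], [-55, 84, 77, 49], [-60, 150, 141, 74], [-65, 186, 192, 86], [-70, 203, 211, 90]]
```

```bash
python3 - <<'E'
from un import *
W=cam('wrist'); c=np.array([.5900,.2295,.085]); u=rot(-78.5)[:,0];n=np.cross(u,[0,0,1.]);n*=-np.sign(n[0])
v=-W[2].T@W[3]-(c+.08*u); al=np.degrees(np.arctan2(v@n,v[2])); print("view",al)
B=np.arange(-.024,.0241,.001)
for x in(0.064,.088,.094): print(x,flat(W,c,B,[x],al,h=0)[:,0].astype(int).tolist())
X=np.arange(.055,.1,.0015); print((X*1000).round(1).tolist())
for b in(-.026,-.023,.023,.026): print("top",b,flat(W,c+[0,0,-.003],[b],X,0,h=0)[0].astype(int).tolist())
for b in(-.037,-.034,.034,.037): print("base",b,flat(W,c+[0,0,-.075],[b],X,0,h=0)[0].astype(int).tolist())
X=np.arange(.09,.11,.001)
print("barend",(X*1000).round().tolist(),flat(W,c,[0,.006],X,al,h=.016).astype(int).tolist())
B=np.arange(-.05,.05,.002)
for x in (.088,.092): print("basewidth",flat(W,c+[0,0,-.075],B,[x],0,h=0)[:,0].astype(int).tolist())
E
```

```text
view -14.571518513137665
0.064 [200, 201, 201, 157, 107, 88, 74, 85, 117, 131, 150, 162, 167, 171, 178, 183, 190, 198, 206, 209, 212, 218, 221, 223, 222, 220, 219, 215, 209, 202, 193, 188, 181, 173, 166, 160, 149, 131, 124, 210, 234, 237, 239, 240, 237, 232, 232, 232, 232]
0.088 [117, 122, 119, 105, 84, 61, 60, 81, 108, 124, 142, 152, 158, 162, 169, 176, 184, 191, 203, 210, 214, 224, 228, 228, 229, 226, 224, 219, 212, 205, 197, 190, 182, 178, 171, 167, 156, 138, 146, 226, 233, 230, 227, 227, 229, 231, 231, 232, 233]
0.094 [235, 235, 236, 239, 239, 238, 224, 147, 106, 121, 139, 148, 155, 157, 167, 174, 182, 189, 201, 208, 213, 222, 228, 230, 230, 228, 225, 221, 215, 206, 198, 191, 183, 179, 174, 169, 157, 139, 152, 220, 229, 229, 226, 224, 223, 225, 227, 228, 229]
[55.0, 56.5, 58.0, 59.5, 61.0, 62.5, 64.0, 65.5, 67.0, 68.5, 70.0, 71.5, 73.0, 74.5, 76.0, 77.5, 79.0, 80.5, 82.0, 83.5, 85.0, 86.5, 88.0, 89.5, 91.0, 92.5, 94.0, 95.5, 97.0, 98.5, 100.0]
top -0.026 [147, 147, 147, 147, 147, 147, 174, 239, 236, 232, 229, 225, 224, 224, 225, 218, 128, 147, 148, 148, 148, 148, 126, 233, 234, 2
[... 1375 characters left out ...]
231, 231, 232, 232, 232, 216, 225, 236, 233, 232, 235, 238, 239, 239, 239], [195, 195, 194, 194, 195, 195, 197, 195, 195, 197, 198, 200, 234, 229, 230, 234, 236, 235, 234, 235, 236]]
basewidth [234, 236, 236, 235, 177, 138, 156, 155, 154, 154, 153, 152, 151, 150, 149, 150, 148, 148, 147, 147, 146, 78, 55, 73, 111, 138, 154, 161, 171, 181, 193, 208, 216, 226, 228, 227, 223, 218, 206, 197, 178, 168, 170, 159, 135, 206, 237, 235, 231, 228]
basewidth [238, 240, 240, 236, 231, 234, 240, 239, 236, 239, 237, 235, 236, 236, 237, 236, 233, 233, 236, 234, 215, 110, 107, 92, 110, 136, 153, 160, 170, 181, 192, 207, 215, 226, 228, 228, 224, 218, 206, 196, 187, 178, 170, 161, 136, 207, 233, 229, 228, 232]
```

```bash
python3 - <<'E'
from un import *
R=rot(-78.5,-22);c=np.array([.5902,.2286,.0848])
for d in(.05,.015,0): go(c-d*R[:,2],-78.5,-22)
E
```

```text
rot [-0.138 -0.001 -0.004] cm [-0.01 -0.61  3.29]
rot [-0.138 -0.001 -0.004] cm [-0.01 -0.13  6.76]
rot [-0.138 -0.001 -0.004] cm [-0.01  0.08  8.25]
```

Emit:
{"api": "arm_command", "payload": {"deltas": [[-0.1,0,0,0,-0.6,1,-0.2],[-0.138,0,0,0,-0.6,3.3,-0.2],[-0.138,0,0,0,-0.4,5.3,-0.2],[-0.138,0,0,0,-0.1,6.8,-0.2],[-0.138,0,0,0,0,7.5,-0.2],[-0.138,0,0,0,0,7.5,-0.2],[-0.138,0,0,0,0,7.5,-0.2]]}}

```text
time_s: 25.07
tcp_pos: [0.5933, 0.2294, 0.0932]
ee_rot: [[0.197, -0.91, -0.366], [-0.98, -0.182, -0.075], [0.002, 0.374, -0.928]]
wrist_force: [0.7, 0.3, 0.6]
gripper_width: 0.602
gripper_force: 0.0
```

```bash
python3 - <<'E'
from un import *
go([.5902,.2286,.0848],-78.5,-22)
E
```

```text
rot [-0.001 -0.001 -0.003] cm [ 0.02 -0.02  0.9 ]
```

Emit:
{"api": "arm_command", "payload": {"deltas": [[0,0,0,0,0,0.6,-0.2],[0,0,0,0,0,0.9,-0.2],[0,0,0,0,0,0.9,-0.2],[0,0,0,0,0,0.9,0.4],[0,0,0,0,0,0.9,1],[0,0,0,0,0,0.9,1],[0,0,0,0,0,0.9,1],[0,0,0,0,0,0.9,1]]}}

```text
time_s: 25.73
tcp_pos: [0.5899, 0.2285, 0.0833]
ee_rot: [[0.196, -0.909, -0.368], [-0.981, -0.181, -0.076], [0.002, 0.376, -0.927]]
wrist_force: [-0.5, -0.4, 1.1]
gripper_width: 0.356
gripper_force: 30.0
```

Emit:
{"api": "arm_command", "payload": {"deltas": [[0,0,0,0,0.3,-0.7,1],[0,0,0,0,0.8,-1.9,1],[0,0,0,0,1.1,-2.8,1],[0.1,0,0,-0.2,1.1,-2.8,1],[0.2,0,0,-0.5,1.1,-2.8,1],[0.3,0,0,-0.5,1.1,-2.8,1],[0.384,0,0,-0.5,1.1,-2.8,1],[0.384,0,0,-0.5,1.1,-2.8,1]]}}

```text
time_s: 26.4
tcp_pos: [0.5852, 0.232, 0.1141]
ee_rot: [[0.197, -0.98, -0.003], [-0.98, -0.197, -0.004], [0.003, 0.004, -1.0]]
wrist_force: [-1.8, -1.3, -5.7]
gripper_width: 0.36
gripper_force: 30.0
```

Emit:
{"api": "arm_command", "payload": {"deltas": [[0,0,0,0,0,0,1],[0,0,0,0,0,0,1]]}}

```text
time_s: 26.57
tcp_pos: [0.5902, 0.2341, 0.1141]
ee_rot: [[0.196, -0.981, -0.001], [-0.981, -0.196, -0.002], [0.001, 0.001, -1.0]]
wrist_force: [0.7, -0.1, -4.8]
gripper_width: 0.353
gripper_force: 30.0
```

```bash
python3 - <<'E'
from un import *
s=sense();print(s["wrist_force"].round(1)); go([.589,.2334,.0848],-78.5,0)
E
```

```text
[ 0.7 -0.1 -4.8]
rot [ 0.001 -0.001 -0.003] cm [0.04 0.12 2.93]
```

Emit:
{"api": "arm_command", "payload": {"deltas": [[0,0,0,0,0,0.8,1],[0,0,0,0,0,1.6,1],[0,0,0,0,0,2.3,1],[0,0,0,0,0,2.7,1],[0,0,0,0,0,2.9,1],[0,0,0,0,0,3,1],[0,0,0,0,0,3.05,1],[0,0,0,0,0,3.05,1]]}}

```text
time_s: 27.23
tcp_pos: [0.5896, 0.2333, 0.0832]
ee_rot: [[0.196, -0.981, -0.0], [-0.981, -0.196, -0.002], [0.002, 0.001, -1.0]]
wrist_force: [0.6, -1.7, -1.3]
gripper_width: 0.356
gripper_force: 30.0
```

Emit:
{"api": "arm_command", "payload": {"deltas": [[0,0,0,0,0,0,1],[0,0,0,0,0,0,-0.2],[0,0,0,0,0,0,-0.2],[0,0,0,0,0,0,-0.2],[0,0,0,0,0,0,-0.2],[0,0,0,0,0,-3,-0.2],[0,0,0,0,0,-6,-0.2],[0,0,0,0,0,-8,-0.2]]}}

```text
time_s: 27.9
tcp_pos: [0.5904, 0.2343, 0.1657]
ee_rot: [[0.197, -0.98, 0.003], [-0.98, -0.197, -0.001], [0.001, -0.003, -1.0]]
wrist_force: [0.4, 0.6, 0.7]
gripper_width: 0.595
gripper_force: 0.0
```

Emit:
{"api": "arm_command", "payload": {"deltas": [[0,0,0,0,0,0,-0.2],[0,0,0,0,0,0,-0.2],[0,0,0,0,0,0,-0.2]]}}

```text
time_s: 28.15
tcp_pos: [0.5888, 0.2336, 0.1622]
ee_rot: [[0.196, -0.981, -0.002], [-0.981, -0.196, -0.002], [0.002, 0.002, -1.0]]
wrist_force: [-0.0, -0.5, -0.4]
gripper_width: 0.6
gripper_force: 0.0
```

```bash
cat >> un.py <<'E'
def check():
    W=cam('wrist'); c=np.array([.589,.2334,.085]); u=rot(-78.5)[:,0];n=np.cross(u,[0,0,1.]);n*=-np.sign(n[0])
    v=-W[2].T@W[3]-(c+.08*u); al=np.degrees(np.arctan2(v@n,v[2])); print("view",al)
    B=np.arange(-.024,.0241,.001)
    for x in(.088,.094): print(x,flat(W,c,B,[x],al,h=0)[:,0].astype(int).tolist())
    X=np.arange(.06,.1,.0015); print((X*1000).round(1).tolist())
    for b in(-.026,-.023,.023,.026): print("top",b,flat(W,c+[0,0,-.003],[b],X,0,h=0)[0].astype(int).tolist())
    for b in(-.034,.034): print("base",b,flat(W,c+[0,0,-.075],[b],X,0,h=0)[0].astype(int).tolist())
    X=np.arange(.09,.106,.001)
    print("barend",flat(W,c,[0,.006],X,al,h=.016).astype(int).tolist())
    for d in(-.001,0,.001): pockets(W,c-d*n,-80,80); print()
E
python3 -c "
from un import *
check()"
```

```text
view -0.09171621245786032
0.088 [163, 162, 162, 162, 162, 162, 146, 118, 133, 148, 158, 170, 178, 185, 188, 192, 198, 205, 214, 219, 221, 219, 216, 218, 217, 210, 200, 194, 191, 186, 180, 173, 168, 161, 151, 141, 131, 115, 81, 59, 58, 87, 146, 150, 149, 149, 149, 148, 148]
0.094 [239, 238, 236, 235, 234, 236, 217, 134, 133, 145, 155, 168, 176, 184, 186, 190, 197, 203, 212, 216, 219, 216, 213, 216, 214, 209, 202, 195, 192, 189, 182, 176, 170, 163, 153, 142, 133, 118, 150, 228, 232, 233, 231, 232, 233, 233, 233, 233, 234]
[60.0, 61.5, 63.0, 64.5, 66.0, 67.5, 69.0, 70.5, 72.0, 73.5, 75.0, 76.5, 78.0, 79.5, 81.0, 82.5, 84.0, 85.5, 87.0, 88.5, 90.0, 91.5, 93.0, 94.5, 96.0, 97.5, 99.0]
top -0.026 [157, 157, 158, 158, 159, 162, 243, 243, 240, 236, 232, 230, 229, 230, 229, 177, 163, 164, 163, 164, 140, 216, 239, 237, 235, 238, 231]
top -0.023 [156, 157, 157, 157, 157, 163, 243, 243, 240, 236, 231, 226, 221, 216, 215, 183, 162, 162, 163, 162, 140, 215, 238, 237, 235, 233, 230]
top 0.023 [143, 144, 144, 145, 145, 147, 227, 241, 239, 236, 234, 231, 233, 232, 232, 189, 148, 148, 147, 149, 141, 188, 231, 234, 235, 235, 232]
top 0.026 [144, 143, 144, 144, 145, 135, 230, 241, 239, 239, 239, 239, 239, 239, 239, 192, 147, 147, 147, 147, 140, 183, 234, 235, 234, 232, 232]
base -0.034 [157, 158, 159, 187, 243, 243, 242, 239, 235, 232, 230, 229, 228, 229, 229, 227, 171, 163, 164, 163, 163, 164, 155, 120, 231, 239, 238]
base 0.034 [144, 145, 144, 113, 232, 241, 239, 238, 238, 238, 238, 239, 238, 238, 238, 238, 161, 147, 147, 147, 149, 148, 148, 116, 234, 234, 235]
barend [[216, 215, 216, 214, 213, 213, 213, 212, 210, 210, 206, 229, 236, 236, 236, 236], [179, 178, 179, 179, 180, 180, 181, 181, 181, 182, 182, 226, 234, 234, 233, 231]]
x mm -35.4 ang -10.2 area 435 w 11 h 53

x mm -35.3 ang -4.9 area 429 w 11 h 52

x mm -35.3 ang 0.3 area 426 w 11 h 52
```

```bash
cat > roll.py <<'E'
from un import *
W=cam('wrist'); c=np.array([.589,.2334,.085]); u=rot(-78.5)[:,0];n=np.cross(u,[0,0,1.]);n*=-np.sign(n[0])
v=-W[2].T@W[3]-c; al=np.degrees(np.arctan2(v@n,v[2])); print("view",al)
B=np.arange(-.024,.0241,.0005)
for x in(-.02,-.01,0,.01,.02,.066,.084,.094):
    g=flat(W,c,B,[x],al,h=0)[:,0]; print(x,g[::1][6:22].astype(int).tolist(),g[70:90].astype(int).tolist())
for x in(-.0353,.0367,.0527):
    g=flat(W,c,B,[x],al,h=.012)[:,0]; print("pocket",x,[(round(b*1e3,1),int(q)) for b,q in zip(B[24:72],g[24:72])][::1])
E
python3 roll.py
```

```text
view -0.07770920847429427
-0.02 [132, 132, 132, 131, 131, 132, 132, 120, 104, 87, 79, 79, 80, 81, 81, 82] [82, 82, 81, 79, 78, 77, 75, 69, 62, 57, 55, 55, 55, 56, 57, 56, 55, 55, 55, 55]
-0.01 [56, 56, 56, 56, 55, 55, 55, 56, 62, 68, 74, 77, 79, 82, 83, 83] [83, 82, 81, 80, 78, 76, 74, 69, 63, 57, 56, 57, 56, 56, 56, 55, 55, 56, 57, 57]
0 [56, 56, 56, 56, 56, 57, 58, 59, 65, 71, 75, 77, 78, 81, 83, 83] [83, 81, 79, 78, 78, 76, 73, 68, 63, 58, 58, 57, 55, 55, 56, 56, 57, 56, 56, 56]
0.01 [56, 57, 57, 55, 55, 55, 56, 60, 65, 71, 75, 77, 80, 82, 82, 82] [83, 81, 80, 79, 78, 76, 72, 67, 61, 57, 56, 55, 55, 55, 55, 55, 55, 55, 55, 55]
0.02 [56, 56, 56, 55, 55, 56, 57, 60, 67, 73, 77, 78, 80, 82, 82, 82] [81, 80, 81, 79, 77, 76, 73, 68, 61, 58, 56, 57, 57, 57, 56, 56, 57, 57, 57, 57]
0.066 [157, 158, 158, 158, 158, 155, 147, 134, 126, 133, 142, 150, 155, 159, 164, 171] [134, 129, 122, 116, 109, 97, 82, 68, 61, 58, 57, 58, 89, 124, 141, 145, 146, 147, 146, 146]
0.084 [162, 161, 161, 162, 162, 160, 154, 130, 122, 124, 136, 144, 149, 154, 159, 165] [141, 135, 130, 124, 113, 97, 78, 65, 58, 57
[... 3035 characters left out ...]
), 59), (np.float64(-2.5), 59), (np.float64(-2.0), 59), (np.float64(-1.5), 59), (np.float64(-1.0), 58), (np.float64(-0.5), 56), (np.float64(0.0), 57), (np.float64(0.5), 58), (np.float64(1.0), 58), (np.float64(1.5), 57), (np.float64(2.0), 57), (np.float64(2.5), 57), (np.float64(3.0), 72), (np.float64(3.5), 111), (np.float64(4.0), 162), (np.float64(4.5), 155), (np.float64(5.0), 182), (np.float64(5.5), 218), (np.float64(6.0), 237), (np.float64(6.5), 239), (np.float64(7.0), 239), (np.float64(7.5), 237), (np.float64(8.0), 234), (np.float64(8.5), 232), (np.float64(9.0), 229), (np.float64(9.5), 218), (np.float64(10.0), 198), (np.float64(10.5), 174), (np.float64(11.0), 144), (np.float64(11.5), 125)]
```

Emit:
{"api": "arm_command", "payload": {"deltas": [[0,0,0,0,0,-3,-0.2],[0,0,0,0,0,-6,-0.2],[0,0,0,0,0,-8,-0.2],[0,0,0,0,0,-8,-0.2],[0,0,0,0,0,-8,-0.2],[0,0,0,0,0,-8,-0.2]]}}

```text
time_s: 28.75
tcp_pos: [0.5886, 0.2335, 0.2409]
ee_rot: [[0.196, -0.981, -0.004], [-0.981, -0.196, -0.003], [0.003, 0.004, -1.0]]
wrist_force: [-0.1, -0.0, -0.4]
gripper_width: 0.597
gripper_force: 0.0
```

```bash
python3 -c "
from station import *
print(sense()['tcp_pos'],finish_job())"
```

```text
the job is handed in; nothing more can be done
[0.58861484 0.2335262  0.24086588] None
```

The bar is lying released in the white V-blocks, centred to about 0.5 mm along them with its pockets within about 1° of straight up (both measured in the last wrist-camera image); the job was handed in at about 29 s of the 72 s allowed, and no verdict came back.

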